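# Close the buffet jars with their round lids

### The arm

A 6-joint arm with a two-finger parallel gripper is mounted at the origin on the work surface. World frame = base frame: x ahead of the robot, y to its left, z up, the work surface at z = 0. Lengths are in m, angles in rad, forces in N, time in s.
With the tool pointing down it reaches from about 0.2 to 0.875 m from the base axis. Payload 3.4 kg.
Tool frame: the origin (TCP) lies midway between the tips of the shut fingers; the grasp point (between the pads) lies r.pinch_z behind it (r.pinch_z is the distance from the TCP to the grasp point, in m); z points along the fingers, x is the direction in which the jaws open and shut, and the axes are right-handed (so a half turn about z gives the same grasp; the last joint's range is limited). The gripper opens to 94 mm and grips with 3 to 60 N. Pads are 16 mm wide; open, the fingers measure 119 mm over their backs; the gripper's body (75 mm by 177 mm) begins 78 mm behind the grasp point.
Start: joints at [-1.282, 0.276, 1.505, -0, 1.361, -0.121], TCP at [0.229, -0.527, 0.205] pointing down, gripper open.
Joint ranges: [-2.89, 2.89], [-0.75, 2.08], [0.22, 2.7], [-1.18, 4.32], [0.11, 2.71], [-2.7, 2.7]. Speed limits (rad/s): [2.57, 2.57, 3.14, 3.14, 3.14, 3.14].

### API

Orientations are given as a 3x3 rotation matrix whose columns are the frame's x, y, z axes.
In Python, from station import sense, eyes, job_done, r gives the robot as it stands. The module is installed in compiled form; this text tells all that it offers.
- The arm moves only by the tool send_rows, never from a script. Its argument "rows" is a list of rows, each an object of numbers: "x", "y", "z": the shift along the tool's x, y, z in cm; "spin": the turn about the tool's z in degrees; "hand": the closure, from 0 (fully open) to 1 (shut). A call has 1 to 12 rows; each row is the pose to reach, as a shift and turn from the pose commanded when the call began, along the tool's axes at that moment; what a row does not reach only later rows make up. A row lasts 1/12 s, in which the tool goes at most 41.7 mm and 7.16 degrees, less where a joint would pass 70% of its speed; a pose out of reach is approached as far as the arm can. A call with a gripper value outside its range is refused whole. The fingers move at their own pace and stop on an object; "newtons" is the grip in N (left out, the last holds). Time passes only in rows, so rows that repeat a pose let the fingers close. It gives the time, the measured TCP pose, the force and the opening at its end, in the units of the state.
- sense(): the state, without advancing time (a new reading comes with each control period).
- eyes.get_image(name): name is "scene" or "top" or "wrist"; returns the picture (420x560x3 uint8, red, green, blue); there is no depth.
- eyes.camera_model(name): a dict with "fovy" (degrees; the focal length in pixels is half the picture's height over the tangent of half this angle, whatever the lens; pixels are square), "cx", "cy" (the principal point, pixels), "k1" (the pictures are not rectified: a ray, as slopes to the right and down, at radius r is drawn at 1 + k1 r^2 times it, then the intrinsics apply), "rvec" (rotation vector, rad) and "tvec" (3), from world to camera coordinates, as OpenCV has them; the wrist camera has in their place "T_tool_cam" (4x4, takes a point from camera to tool coordinates, whose origin is the TCP and whose axes are the tool frame's). Camera axes: x right, y down, z forward; pixel columns grow to the right and rows downward; lengths in m; the calibration is good to about 2 mm. A picture is of the moment at which its call begins: read the wrist's pose just before it. camera_model takes no time and is no camera call.
- job_done(): hands the job in, once; it reports no verdict.
The state is a dict: "clock": time; "q": joint angles; "joint_velocities": joint speeds; "tau": joint torques, N m; "tcp_pos": TCP position; "tcp_rot": TCP orientation; "force": force on the tool from outside, world axes, zero at the start; "wrist_torque": the same for the moment, N m; "opening": opening from 0.0 (shut) to 1.0 (fully open).
Only numpy, scipy, OpenCV 4.12 (cv2) and the standard library are available. Lean on these libraries where they do the work, as an engineer would, in place of code of your own. Each camera call takes 0.05 s, during which the arm holds its last target.

### The job

The coffee is over: close the three open jars on the cake buffet. Pick out the three round lids and put each on the jar of its own size, lying flat on the rim with its plug in the mouth; leave the jars, the two square lids, the cup and the shaker standing where they are.

Things in the scene. Friction and masses are not known exactly. Their poses are not given: they have to be found in the camera images.
- small_jar: The small open jar: round, straight-sided white ceramic, 58 mm outside diameter, 60 mm tall, wall 3 mm (mouth 52 mm), filled to 20 mm below the rim, about 0.45 kg, standing loose on the table. Origin: centre of its underside; z up.
- medium_jar: The medium open jar: round, straight-sided white ceramic, 76 mm outside diameter, 55 mm tall, wall 3 mm (mouth 70 mm), filled to 20 mm below the rim, about 0.6 kg, standing loose on the table. Origin: centre of its underside; z up.
- large_jar: The large open jar: round, straight-sided white ceramic, 94 mm outside diameter, 50 mm tall, wall 3 mm (mouth 88 mm), filled to 20 mm below the rim, about 0.75 kg, standing loose on the table. Origin: centre of its underside; z up.
- small_lid: The small round wooden lid, knob up: tapered plug 40 mm across (32 at its foot), 8 mm deep; disc 66 mm across, 6 mm thick; central upright round knob 24 mm across, 30 mm tall. Origin: centre of the plug's underside, z up; disc top at z = 14 mm, knob top 44 mm. About 65 g. Closed, the disc lies on the jar's rim, the plug hangs in the mouth with 6 mm play all round, its origin 52 mm above the jar's.
- medium_lid: The medium round wooden lid, knob up: tapered plug 58 mm across (50 at its foot), 8 mm deep; disc 84 mm across, 6 mm thick; central upright round knob 24 mm across, 30 mm tall. Origin: centre of the plug's underside, z up; disc top at z = 14 mm, knob top 44 mm. About 75 g. Closed, the disc lies on the jar's rim, the plug hangs in the mouth with 6 mm play all round, its origin 47 mm above the jar's.
- large_lid: The large round wooden lid, knob up: tapered plug 76 mm across (68 at its foot), 8 mm deep; disc 102 mm across, 6 mm thick; central upright round knob 24 mm across, 30 mm tall. Origin: centre of the plug's underside, z up; disc top at z = 14 mm, knob top 44 mm. About 80 g. Closed, the disc lies on the jar's rim, the plug hangs in the mouth with 6 mm play all round, its origin 42 mm above the jar's.
- square_lid1: One of two alike square wooden lids, which belong to boxes elsewhere: disc 74 mm square, same knob and heights as the round lids (44 mm tall in all). Origin: centre of its underside. Not wanted.
- square_lid2: One of two alike square wooden lids, which belong to boxes elsewhere: disc 74 mm square, same knob and heights as the round lids (44 mm tall in all). Origin: centre of its underside. Not wanted.
- tumbler: A blue ceramic drinking cup without handle, 72 mm across, 80 mm tall, a bystander. Origin: centre of its underside.
- shaker: A glass shaker with a steel cap, 56 mm across, 82 mm tall, a bystander. Origin: centre of its underside.
Things that resemble listed ones, but are neither listed nor needed, are in the scene too. What is shaped like the large_lid but blue or purple is not meant. What is shaped like the small_lid but purple is not meant.

How it is judged:
At the end, for the whole second after the job is handed in: Each round lid lies at rest on the jar of its size: centred within 10 mm, seated (its height within 4 mm of fully down on the rim), level within 0.1 rad; the jars are upright; jars, square lids, cup and shaker are within 40 mm of where they started (horizontal distance between small_lid and small_jar below 0.01 m and z of small_lid in the frame of small_jar between 0.048 and 0.056 m and angle between each of small_lid, small_jar, medium_lid, medium_jar, large_lid, large_jar's own z axis and vertical below 0.1 rad and linear speed of each of small_lid, medium_lid, large_lid below 0.02 m/s and horizontal distance between medium_lid and medium_jar below 0.01 m and z of medium_lid in the frame of medium_jar between 0.043 and 0.051 m and horizontal distance between large_lid and large_jar below 0.01 m and z of large_lid in the frame of large_jar between 0.038 and 0.046 m and distance of each of small_jar, medium_jar, large_jar, square_lid1, square_lid2, tumbler, shaker from where it was at the start of the episode below 0.04 m); the robot touches nothing.
It fails at once if a jar, a square lid, the cup or the shaker is moved more than 40 mm (distance of any of small_jar, medium_jar, large_jar, square_lid1, square_lid2, tumbler, shaker from where it was at the start of the episode above 0.04 m).
It fails at once if a jar, the cup or the shaker is tipped over (angle between any of small_jar, medium_jar, large_jar, tumbler, shaker's own z axis and vertical above 0.5 rad).
It also fails if it takes over 86 s, if anything falls off the work surface, if the arm or the gripper's body presses on something with over 40 N, if the wrist force passes 120 N, or if a joint passes its speed limit or range.

## Working session

There is one attempt and no reset: what is moved stays moved. The work goes in short steps, Python scripts to look and compute and a tool call to move; the robot and the scene stay as the last step left them, time stands still between calls to the robot, and variables do not carry over. Pictures are saved under pics/ and viewed, and the job is handed in when it is done.

Besides the shell and the picture viewer there is one more tool, called after "Emit:" as name(argument=value, ...), one argument or row to a line, values as JSON. send_rows: Moves the arm, as the interface text tells. Its arguments: {"type":"object","properties":{"rows":{"type":"array"},"newtons":{"type":"number"}},"required":["rows"]}

```bash
mkdir -p pics; python3 - <<'E'
from station import sense, eyes, r
import cv2
s=sense();print({k:(v if not hasattr(v,'round') else v) for k,v in s.items()});print(r.pinch_z)
for n in("top","scene","wrist"):
    im=eyes.get_image(n);cv2.imwrite(f"pics/{n}0.png",im[:,:,::-1]);print(eyes.camera_model(n))
E
```

```text
{'clock': 0.0, 'q': array([-1.28201573e+00,  2.76554852e-01,  1.50611480e+00, -1.22664699e-05,
        1.36071450e+00, -1.20987597e-01]), 'joint_velocities': array([-0.00085693,  0.00014088,  0.00039926, -0.0023767 ,  0.00052985,
       -0.00153171]), 'tau': array([ 3.35070263e-04, -4.04586768e+01, -2.37229586e+01,  7.02856528e-02,
        3.44792416e-02, -1.30996636e-04]), 'tcp_pos': array([ 0.22891047, -0.52684364,  0.20463496]), 'tcp_rot': array([[ 3.98398617e-01, -9.17212227e-01, -5.21689395e-04],
       [-9.17210649e-01, -3.98398906e-01,  1.71389977e-03],
       [-1.77985031e-03, -2.04316230e-04, -9.99998395e-01]]), 'force': array([-0.4368339 ,  0.25569265,  0.19876631]), 'wrist_torque': array([-0.01073937,  0.00336669,  0.00994813]), 'opening': 0.9995704036453792}
0.0188
{'fovy': 47.171563954531855, 'cx': 271.2260333092258, 'cy': 210.56760241793242, 'k1': -0.16437574464404606, 'rvec': array([ 2.1849358 , -2.20317257,  0.11375569]), 'tvec': array([0.00354785, 0.48586764, 1.3826396 ])}
{'fovy': 55.19197283554847, 'cx': 279.99893937632726, 'cy': 204.98605186216508, 'k1': -0.03391854547278245, 'rvec': array([ 0.80237851,  2.51042317, -1.18836451]), 'tvec': array([ 0.36827049, -0.16418067,  1.17814883])}
{'fovy': 59.95855317445369, 'cx': 283.54011689039663, 'cy': 210.52583538922875, 'k1': -0.07272890501817668, 'T_tool_cam': array([[ 9.99999662e-01, -7.77821781e-04, -2.67758444e-04,
        -5.57632512e-04],
       [ 8.21741684e-04,  9.59560471e-01,  2.81501380e-01,
        -8.11827118e-02],
       [ 3.79725130e-05, -2.81501505e-01,  9.59560786e-01,
        -1.80042457e-01],
       [ 0.00000000e+00,  0.00000000e+00,  0.00000000e+00,
         1.00000000e+00]])}
```

View pics/top0.png

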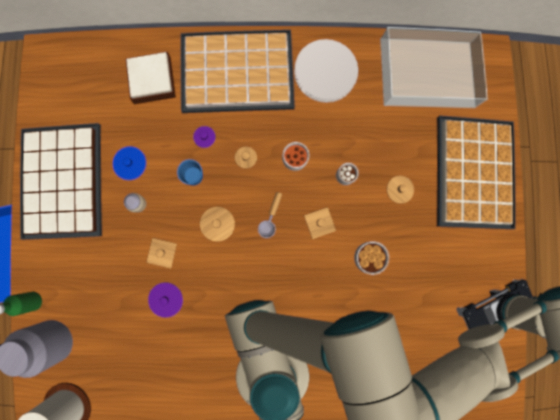

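View pics/scene0.png

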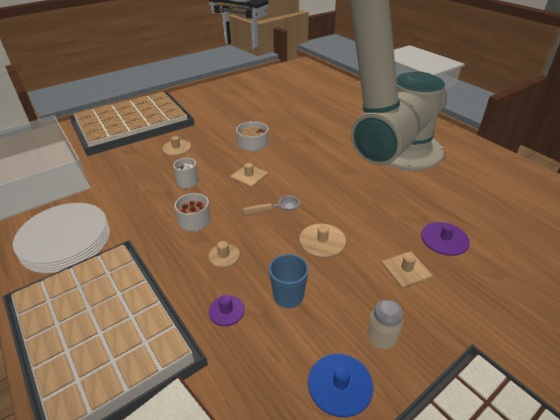

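View pics/wrist0.png

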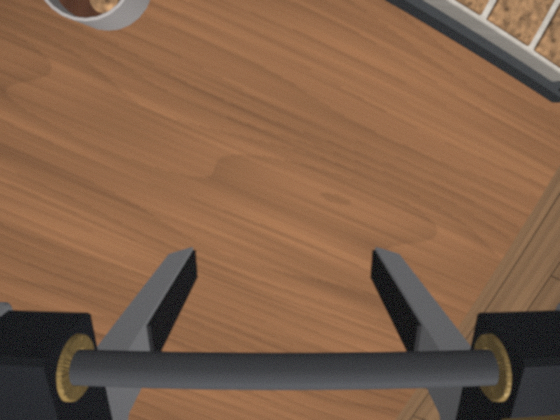

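Top view candidates: round wooden things at (246,157), (217,224) and (400,189); squares at (320,223) and (162,253). Purple at (204,136) and (166,299) and blue at (130,163) are decoys. Jars are at (347,173), (296,155) and (372,257). I'll confirm these with an enlarged crop and segment.

```bash
cat > h.py <<'E'
import numpy as np,cv2
from station import sense,eyes,r
def cam(n,s=None):
    m=eyes.camera_model(n);f=210/np.tan(np.radians(m['fovy']/2))
    K=np.array([[f,0,m['cx']],[0,f,m['cy']],[0,0,1]]);D=np.array([m['k1'],0,0,0,0.])
    if 'rvec' in m:
        R=cv2.Rodrigues(np.array(m['rvec']))[0];t=np.array(m['tvec']);return K,D,R.T,-R.T@t
    s=s or sense();T=np.array(m['T_tool_cam']);Rt=s['tcp_rot'];
    return K,D,Rt@T[:3,:3],Rt@T[:3,3]+s['tcp_pos']
def rays(c,px):
    u=cv2.undistortPoints(np.array(px,float).reshape(-1,1,2),c[0],c[1])[:,0]
    d=np.c_[u,np.ones(len(u))]@c[2].T
    return c[3],d
def plane(c,px,z):
    o,d=rays(c,px);return o+d*((z-o[2])/d[:,2])[:,None]
def proj(c,P):
    R=c[2].T;return cv2.projectPoints(np.array(P,float).reshape(-1,1,3),cv2.Rodrigues(R)[0],-R@c[3],c[0],c[1])[0][:,0]
def tri(c1,p1,c2,p2):
    o1,d1=rays(c1,p1);o2,d2=rays(c2,p2);d1=d1[0];d2=d2[0]
    ab=np.linalg.lstsq(np.c_[d1,-d2],o2-o1,rcond=None)[0]
    a=o1+ab[0]*d1;b=o2+ab[1]*d2;return (a+b)/2,np.linalg.norm(a-b)
def circ(P):
    A=np.c_[2*P[:,:2],np.ones(len(P))];s=np.linalg.lstsq(A,(P[:,:2]**2).sum(1),rcond=None)[0]
    return s[:2],np.sqrt(s[2]+s[:2]@s[:2])
E
python3 - <<'E'
from h import *
im=cv2.imread('pics/top0.png')
hsv=cv2.cvtColor(im,cv2.COLOR_BGR2HSV)
for p in [(238,160),(205,230),(395,183),(315,228),(158,258),(270,180),(340,250),(180,180),(400,220),(306,150),(285,155),(380,272)]:print(p,hsv[p[1],p[0]])
cv2.imwrite('pics/topcrop.png',cv2.resize(im[115:285,120:420],(795,450),interpolation=cv2.INTER_CUBIC))
sc=cv2.imread('pics/scene0.png')
cv2.imwrite('pics/sccrop.png',cv2.resize(sc[110:300,150:450],(795,503),interpolation=cv2.INTER_CUBIC))
E
```

```text
(238, 160) [ 17 143 191]
(205, 230) [ 16 143 193]
(395, 183) [ 17 137 219]
(315, 228) [ 16 142 203]
(158, 258) [ 17 142 216]
(270, 180) [ 13 192 157]
(340, 250) [ 14 194 168]
(180, 180) [167  41 112]
(400, 220) [ 13 190 152]
(306, 150) [  9  77 142]
(285, 155) [  8 168 168]
(380, 272) [ 12 100 171]
```

View pics/topcrop.png

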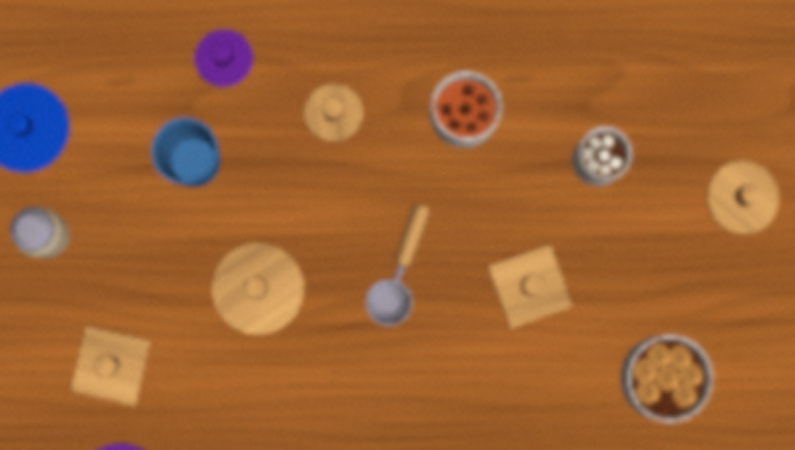

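View pics/sccrop.png

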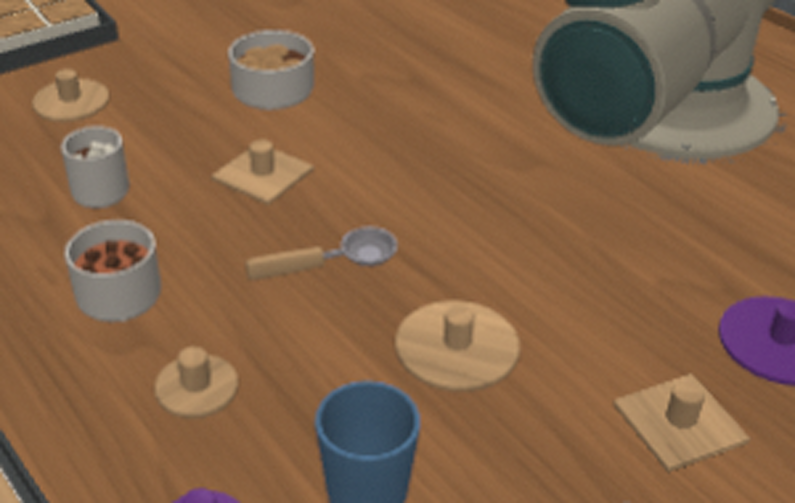

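The crops confirm three round wooden lids of clearly different sizes and three jars. Next I measure: lid disc contours from the top, rims in both views, and knobs in both views for height.

```bash
python3 - <<'E'
from h import *
T=cam('top');S=cam('scene');print('top cam',T[3].round(3),'scene',S[3].round(3))
im=cv2.imread('pics/top0.png');hsv=cv2.cvtColor(cv2.GaussianBlur(im,(3,3),0),cv2.COLOR_BGR2HSV)
m=cv2.inRange(hsv,(10,90,150),(25,172,255))
m=cv2.morphologyEx(m,cv2.MORPH_CLOSE,np.ones((5,5)))
cs,_=cv2.findContours(m,cv2.RETR_EXTERNAL,cv2.CHAIN_APPROX_NONE)
for c in cs:
    a=cv2.contourArea(c);x,y=c[:,0].mean(0)
    if 250<a<2000 and 120<x<420 and 130<y<290:
        P=plane(T,c[:,0],0.012);cc,rr=circ(P);print('wood',(int(x),int(y)),'area',a,'c',cc.round(4),'r',rr.round(4),'res',np.std(np.hypot(*(P[:,:2]-cc).T)).round(4))
# jars: grey rim low saturation
for name,(x,y),h in [('small',(347,173),.06),('medium',(296,155),.055),('large',(372,257),.05)]:
    w=26;sub=hsv[y-w:y+w,x-w:x+w]
    m=((sub[:,:,1]<110)).astype(np.uint8)*255
    m=cv2.morphologyEx(m,cv2.MORPH_CLOSE,np.ones((5,5)))
    cs,_=cv2.findContours(m,cv2.RETR_EXTERNAL,cv2.CHAIN_APPROX_NONE)
    c=max(cs,key=cv2.contourArea)[:,0]+[x-w,y-w]
    P=plane(T,c,h);cc,rr=circ(P);print(name,'c',cc.round(4),'r',rr.round(4),'res',np.std(np.hypot(*(P[:,:2]-cc).T)).round(4))
# knob tops / rim centres matched by eye (top crop px, scene crop px)
k=300/795.
for n,t,s in [('small knob',(334,107),(193,353)),('large knob',(256,286),(459,314)),('med knob',(743,194),(66,74)),('small jar',(604,155),(94,143)),('med jar',(466,107),(112,243)),('large jar',(669,378),(272,50)),('spoon',(388,302),(369,245))]:
    print(n,tri(T,(t[0]*k+120,t[1]*k+115),S,(s[0]*k+150,s[1]*k+110)))
E
```

```text
top cam [0.377 0.036 1.416] scene [0.88  0.619 0.626]
wood (372, 260) area 699.5 c [ 0.3466 -0.3029] r 0.0471 res 0.0092
wood (161, 252) area 651.5 c [0.3651 0.3219] r 0.0429 res 0.0043
wood (319, 222) area 649.0 c [ 0.45   -0.1424] r 0.043 res 0.0043
wood (216, 223) area 972.5 c [0.4493 0.1587] r 0.0515 res 0.0008
wood (399, 189) area 608.0 c [ 0.5482 -0.3873] r 0.0426 res 0.0008
wood (245, 156) area 392.5 c [0.6459 0.0742] r 0.0334 res 0.0008
small c [ 0.5881 -0.2181] r 0.0307 res 0.0018
medium c [ 0.6409 -0.0703] r 0.039 res 0.0019
large c [ 0.3467 -0.2864] r 0.0478 res 0.0013
small knob (array([0.64410933, 0.07163107, 0.04481058]), np.float64(0.0005074311060668144))
large knob (array([0.44922565, 0.15681132, 0.04427948]), np.float64(0.0012325881869212137))
med knob (array([ 0.54844032, -0.37890102,  0.04738162]), np.float64(0.004465890086172913))
small jar (array([ 0.58841011, -0.22113936,  0.05902527]), np.float64(0.0008589166023744031))
med jar (array([ 0.64124033, -0.07167369,  0.05852687]), np.float64(0.0004526416045389281))
large jar (array([ 0.34550926, -0.2883828 ,  0.05070089]), np.float64(0.001015374175030179))
spoon (array([0.43273188, 0.01379885, 0.01330633]), np.float64(0.0003258980510619366))
```

Disc radii are 33, 43 and 52 mm, which makes the lids small (245,156), medium (399,189) and large (216,223). Jars match by rim radius. Knob tops measured about 45 mm high and rims about 59/58/51 mm, in agreement with the text. The medium knob's y disagrees (-0.379 by eye, -0.387 from the disc), so I'll check it with the wrist camera.

Emit:
send_rows(
  rows=[
    {"x": 0,"y": -4,"z": 0,"hand": 0.4},
    {"x": 0,"y": -8,"z": 0,"hand": 0.4},
    {"x": 0,"y": -12,"z": 0,"hand": 0.4},
    {"x": 0,"y": -16,"z": 0,"hand": 0.4},
    {"x": 0,"y": -20,"z": 0,"hand": 0.4},
    {"x": 0,"y": -24,"z": 0,"hand": 0.4},
    {"x": 0,"y": -28,"z": 0,"hand": 0.4},
    {"x": 0,"y": -32,"z": 0,"hand": 0.4},
    {"x": 0,"y": -34.8,"z": 0,"hand": 0.4},
    {"x": 0,"y": -34.8,"z": 0,"hand": 0.4},
    {"x": 0,"y": -34.8,"z": 0,"hand": 0.4},
  ],
)

```text
$.rows[0]: bad value
```

```bash
cat >> h.py <<'E'
def snap(tag):
    s=sense();im=eyes.get_image('wrist')[:,:,::-1].copy();cv2.imwrite(f'pics/{tag}.png',im)
    c=cam('wrist',s);np.savez(f'pics/{tag}.npz',R=s['tcp_rot'],p=s['tcp_pos'],t=s['clock']);return im,c,s
def lidfit(im,c,z,guess,rad,jar=False):
    hsv=cv2.cvtColor(cv2.GaussianBlur(im,(3,3),0),cv2.COLOR_BGR2HSV)
    m=cv2.inRange(hsv,(0,0,60),(180,100,255)) if jar else cv2.inRange(hsv,(9,50,110),(27,158,255))
    return m
def shift(s,d):
    return (s['tcp_rot'].T@np.array(d))*100
E
python3 - <<'E'
from h import *
im,c,s=snap('w1');print(s['clock'],s['tcp_pos'],s['opening'])
print(proj(c,[[.548,-.387,.014],[.548,-.387,.044],[.548,-.379,.044]]))
hsv=cv2.cvtColor(im,cv2.COLOR_BGR2HSV)
for p in [(283,183),(250,190),(320,180),(200,100),(100,200)]:print(p,hsv[p[1],p[0]])
E
```

```text
0.15 [ 0.2290026  -0.52698484  0.20481136] 1.0019424077710315
[[ 282.78376081 -201.11355343]
 [ 282.66658373 -226.15811028]
 [ 273.57535824 -229.65727795]]
(283, 183) [ 13 128 159]
(250, 190) [ 13 122 150]
(320, 180) [ 13 130 151]
(200, 100) [ 13 123 155]
(100, 200) [ 13 121 146]
```

View pics/w1.png

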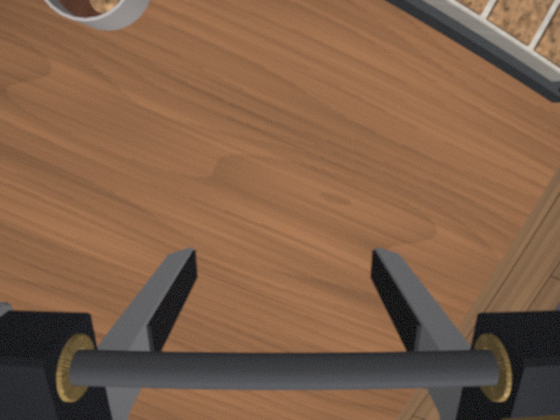

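Emit:
send_rows(
  newtons=20,
  rows=[
    {"x": 0,"y": -4,"z": 0,"spin": 0,"hand": 0.4},
    {"x": 0,"y": -8,"z": 0,"spin": 0,"hand": 0.4},
    {"x": 0,"y": -12,"z": 0,"spin": 0,"hand": 0.4},
    {"x": 0,"y": -16,"z": 0,"spin": 0,"hand": 0.4},
    {"x": 0,"y": -20,"z": 0,"spin": 0,"hand": 0.4},
    {"x": 0,"y": -24,"z": 0,"spin": 0,"hand": 0.4},
    {"x": 0,"y": -28,"z": 0,"spin": 0,"hand": 0.4},
    {"x": 0,"y": -32,"z": 0,"spin": 0,"hand": 0.4},
    {"x": 0,"y": -34.8,"z": 0,"spin": 0,"hand": 0.4},
    {"x": 0,"y": -34.8,"z": 0,"spin": 0,"hand": 0.4},
    {"x": 0,"y": -34.8,"z": 0,"spin": 0,"hand": 0.4},
  ],
)

```text
clock: 1.12
tcp_pos: [0.5492, -0.3878, 0.2046]
tcp_rot: [[0.401, -0.916, -0.001], [-0.916, -0.401, 0.0], [-0.001, 0.001, -1.0]]
force: [0.2, -0.2, -0.0]
opening: 0.601
```

```bash
python3 - <<'E'
from h import *
im,c,s=snap('w2');print(s['clock'],s['tcp_pos'],s['opening'])
print(proj(c,[[.548,-.387,.014],[.548,-.387,.044],[.548,-.379,.044]]))
hsv=cv2.cvtColor(im,cv2.COLOR_BGR2HSV)
for p in [(283,183),(250,190),(320,180),(200,100),(100,200)]:print(p,hsv[p[1],p[0]])
E
```

```text
1.1167 [ 0.54918027 -0.38775718  0.20461905] 0.6014629504948854
[[283.2023819  185.64081179]
 [283.14463304 192.40684779]
 [275.49908897 189.1570725 ]]
(283, 183) [ 15  90 161]
(250, 190) [ 15  97 202]
(320, 180) [ 15  98 188]
(200, 100) [ 13 131 138]
(100, 200) [ 13 126 158]
```

View pics/w2.png

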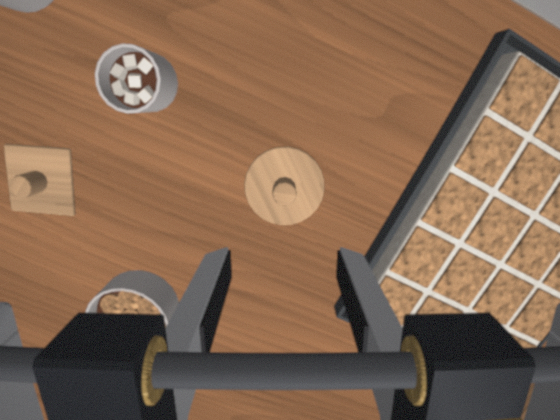

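The wrist view shows the medium lid at (285,186) with its knob at (285,191), the small jar at (133,80) and the large jar at (130,310).

```bash
cat >> h.py <<'E'
def fitlid(im,c,px,z=.012,lo=(9,40,100),hi=(25,112,255)):
    hsv=cv2.cvtColor(cv2.GaussianBlur(im,(5,5),0),cv2.COLOR_BGR2HSV)
    m=cv2.inRange(hsv,lo,hi);m=cv2.morphologyEx(m,cv2.MORPH_CLOSE,np.ones((9,9)));m=cv2.morphologyEx(m,cv2.MORPH_OPEN,np.ones((7,7)))
    cs,_=cv2.findContours(m,cv2.RETR_EXTERNAL,cv2.CHAIN_APPROX_NONE)
    k=max(cs,key=lambda q:cv2.pointPolygonTest(q,px,True))
    k=cv2.convexHull(k)
    P=plane(c,k[:,0],z);cc,rr=circ(P);e=np.hypot(*(P[:,:2]-cc).T)-rr
    print('lid',cc.round(4),'r',rr.round(4),'res',e.std().round(4),'n',len(k));return cc
def fitrim(im,c,px,rad,z,ro):
    # radial search for outer rim edge: light rim -> table (saturation step), px=approx centre
    sat=cv2.cvtColor(cv2.GaussianBlur(im,(3,3),0),cv2.COLOR_BGR2HSV)[:,:,1].astype(float)
    m=(sat<75).astype(np.uint8)*255
    out=[]
    ctr=plane(c,[px],z)[0]
    for a in np.radians(np.arange(0,360,6)):
        t=np.arange(ro*.75,ro*1.3,.0005);Q=ctr+np.c_[t*np.cos(a),t*np.sin(a),0*t]
        uv=proj(c,Q);ok=(uv[:,0]>1)&(uv[:,0]<558)&(uv[:,1]>1)&(uv[:,1]<418)
        if not ok.all():continue
        v=cv2.remap(im[:,:,::-1].astype(np.float32).copy(),uv[:,0].astype(np.float32)[None],uv[:,1].astype(np.float32)[None],1)[0]
        out.append((a,t,v))
    return ctr,out
E
python3 - <<'E'
from h import *
im=cv2.imread('pics/w2.png');d=np.load('pics/w2.npz');c=cam('wrist',dict(tcp_rot=d['R'],tcp_pos=d['p']))
L=fitlid(im,c,(265,180),.014)
gray=cv2.cvtColor(im,cv2.COLOR_BGR2GRAY)
T=cam('top');S=cam('scene');
print('knob heights via wrist+scene', tri(c,(284.5,188),S,(66*300/795+150,74*300/795+110)))
print(proj(c,[[.5884,-.2205,.06],[.3466,-.287,.05]]))
cv2.imwrite('pics/w2jar.png',cv2.resize(im[30:130,80:200],(720,600),interpolation=cv2.INTER_CUBIC))
E
```

```text
lid [ 0.5473 -0.3882] r 0.0422 res 0.0002 n 42
knob heights via wrist+scene (array([ 0.55047991, -0.38602944,  0.04421504]), np.float64(0.004133064252557749))
[[124.45339797  79.84315998]
 [123.95670745 324.1081772 ]]
```

View pics/w2jar.png

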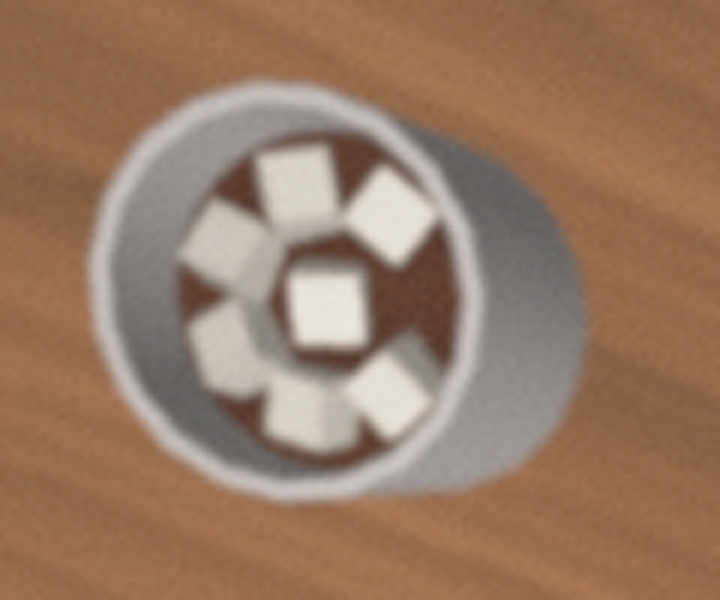

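Emit:
send_rows(
  rows=[
    {"x": -3,"y": -2.4,"z": 0,"spin": 0,"hand": 0.4},
    {"x": -6,"y": -4.8,"z": 0,"spin": 0,"hand": 0.4},
    {"x": -9,"y": -7.2,"z": 0,"spin": 0,"hand": 0.4},
    {"x": -12,"y": -9.6,"z": 0,"spin": 0,"hand": 0.4},
    {"x": -15,"y": -12,"z": 0,"spin": 0,"hand": 0.4},
    {"x": -18,"y": -14.4,"z": 0,"spin": 0,"hand": 0.4},
    {"x": -19.5,"y": -15.7,"z": 0,"spin": 0,"hand": 0.4},
    {"x": -19.5,"y": -15.7,"z": 0,"spin": 0,"hand": 0.4},
    {"x": -19.5,"y": -15.7,"z": 0,"spin": 0,"hand": 0.4},
  ],
)

```text
clock: 1.92
tcp_pos: [0.6136, -0.148, 0.2057]
tcp_rot: [[0.399, -0.917, -0.0], [-0.917, -0.399, -0.001], [0.001, 0.001, -1.0]]
force: [-0.0, -1.4, -0.3]
opening: 0.599
```

```bash
python3 - <<'E'
from h import *
im,c,s=snap('w3');print(s['clock'],s['tcp_pos'])
print(proj(c,[[.5884,-.2205,.06],[.641,-.071,.055],[.645,.073,.014]]))
E
```

```text
1.9167 [ 0.61362513 -0.14800696  0.20573947]
[[342.58730156 247.76145264]
 [217.41036287 133.72344509]
 [ 90.74097889  69.46959709]]
```

View pics/w3.png

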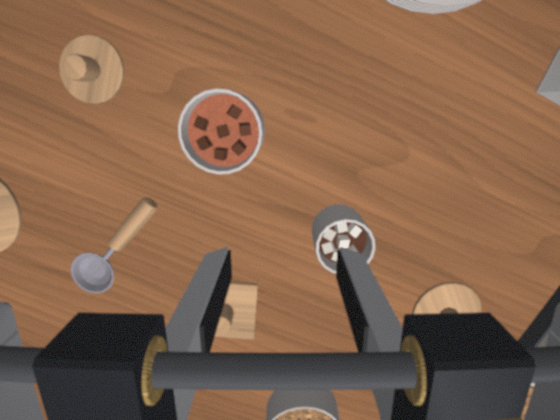

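Here the medium jar rim is at (221,131), the small jar rim at (345,245) (partly behind a finger) and the small lid at (91,69).

```bash
cat >> h.py <<'E'
def load(tag):
    im=cv2.imread(f'pics/{tag}.png');d=np.load(f'pics/{tag}.npz');return im,cam('wrist',dict(tcp_rot=d['R'],tcp_pos=d['p']))
def rimring(im,c,ctr,z,ro,vmin=150,tol=.012):
    """bright low-saturation rim pixels near expected ring -> circle (mid radius ro-1.5mm) on plane z"""
    hsv=cv2.cvtColor(im,cv2.COLOR_BGR2HSV);ys,xs=np.where((hsv[:,:,1]<45)&(hsv[:,:,2]>vmin))
    P=plane(c,np.c_[xs,ys],z)[:,:2];cc=np.array(ctr[:2],float);tl=tol
    for i in range(12):
        e=np.hypot(*(P-cc).T)-(ro-.0015);k=abs(e)<tl
        cc,rr=circ(P[k]);tl=max(.0025,tl*.75)
    ang=np.degrees(np.arctan2(*(P[k]-cc).T[::-1]));cov=len(set((ang//15).astype(int)))
    print('rim',cc.round(4),'rmid',rr.round(4),'(exp',ro-.0015,') n',k.sum(),'sectors/24',cov);return cc
E
python3 - <<'E'
from h import *
for tag,L in [('w3',[((.641,-.071),.055,.038),((.588,-.2205),.06,.029)]),('w2',[((.588,-.2205),.06,.029),((.3466,-.287),.05,.047)])]:
    im,c=load(tag)
    for a in L:
        for v in (150,175):rimring(im,c,*a,vmin=v)
im,c=load('w3');fitlid(im,c,(100,85),.014)
# heights from two wrist views: small jar rim centre
i2,c2=load('w2')
E
```

```text
rim [ 0.6431 -0.0724] rmid 0.0362 (exp 0.0365 ) n 940 sectors/24 24
rim [ 0.6428 -0.0722] rmid 0.0363 (exp 0.0365 ) n 757 sectors/24 24
rim [ 0.5898 -0.2226] rmid 0.0272 (exp 0.0275 ) n 453 sectors/24 20
rim [ 0.5895 -0.223 ] rmid 0.0273 (exp 0.0275 ) n 351 sectors/24 20
rim [ 0.5899 -0.2227] rmid 0.0273 (exp 0.0275 ) n 816 sectors/24 24
rim [ 0.59   -0.2223] rmid 0.0274 (exp 0.0275 ) n 552 sectors/24 24
rim [ 0.3452 -0.2902] rmid 0.045 (exp 0.0455 ) n 278 sectors/24 12
rim [ 0.3447 -0.2899] rmid 0.0451 (exp 0.0455 ) n 156 sectors/24 10
lid [0.645 0.073] r 0.0333 res 0.0002 n 34
```

Emit:
send_rows(
  rows=[
    {"x": -3,"y": -1.9,"z": 0,"spin": 0,"hand": 0.4},
    {"x": -6,"y": -3.7,"z": 0,"spin": 0,"hand": 0.4},
    {"x": -9,"y": -5.6,"z": 0,"spin": 0,"hand": 0.4},
    {"x": -12,"y": -7.4,"z": 0,"spin": 0,"hand": 0.4},
    {"x": -15,"y": -9.2,"z": 0,"spin": 0,"hand": 0.4},
    {"x": -18,"y": -11.1,"z": 0,"spin": 0,"hand": 0.4},
    {"x": -19.0,"y": -11.7,"z": 0,"spin": 0,"hand": 0.4},
    {"x": -19.0,"y": -11.7,"z": 0,"spin": 0,"hand": 0.4},
    {"x": -19.0,"y": -11.7,"z": 0,"spin": 0,"hand": 0.4},
    {"x": -19.0,"y": -11.7,"z": 0,"spin": 0,"hand": 0.4},
  ],
)

```text
clock: 2.8
tcp_pos: [0.6461, 0.0707, 0.2053]
tcp_rot: [[0.396, -0.918, -0.0], [-0.918, -0.396, -0.002], [0.001, 0.001, -1.0]]
force: [-0.9, 0.1, -0.4]
opening: 0.599
```

```bash
python3 - <<'E'
from h import *
im,c,s=snap('w4');print(s['clock'],s['tcp_pos'])
print(proj(c,[[.645,.073,.014],[.449,.158,.014]]))
L=fitlid(im,c,(265,180),.014);d=np.r_[L-s['tcp_pos'][:2],.018-s['tcp_pos'][2]];print('shift cm',shift(s,d).round(2))
E
```

```text
2.8 [0.64610808 0.07074492 0.20534741]
[[281.49289292 184.88791412]
 [149.07282474 307.52109434]]
lid [0.645  0.0738] r 0.0331 res 0.0002 n 29
shift cm [-0.35 -0.04 18.73]
```

View pics/w4.png

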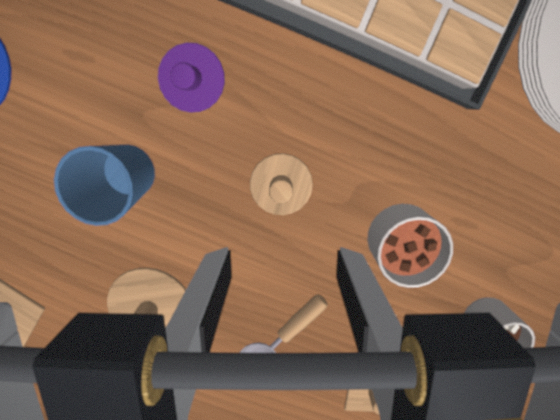

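The small wooden lid is at (281,184), with its purple twin at (191,77). I go down and grip.

Emit:
send_rows(
  rows=[
    {"x": -0.3,"y": 0,"z": 4,"spin": 0,"hand": 0.4},
    {"x": -0.35,"y": 0,"z": 8,"spin": 0,"hand": 0.4},
    {"x": -0.35,"y": 0,"z": 12,"spin": 0,"hand": 0.4},
    {"x": -0.35,"y": 0,"z": 15,"spin": 0,"hand": 0.4},
    {"x": -0.35,"y": 0,"z": 17,"spin": 0,"hand": 0.4},
    {"x": -0.35,"y": 0,"z": 18.2,"spin": 0,"hand": 0.4},
    {"x": -0.35,"y": 0,"z": 18.5,"spin": 0,"hand": 0.4},
    {"x": -0.35,"y": 0,"z": 18.5,"spin": 0,"hand": 0.6},
    {"x": -0.35,"y": 0,"z": 18.5,"spin": 0,"hand": 0.9},
    {"x": -0.35,"y": 0,"z": 18.5,"spin": 0,"hand": 0.9},
    {"x": -0.35,"y": 0,"z": 18.5,"spin": 0,"hand": 0.9},
    {"x": -0.35,"y": 0,"z": 18.5,"spin": 0,"hand": 0.9},
  ],
)

```text
clock: 3.85
tcp_pos: [0.6458, 0.0767, 0.0219]
tcp_rot: [[0.399, -0.917, 0.003], [-0.917, -0.399, -0.0], [0.001, -0.002, -1.0]]
force: [0.6, -0.5, 0.1]
opening: 0.284
```

Emit:
send_rows(
  rows=[
    {"x": 0,"y": 0,"z": 0,"spin": 0,"hand": 0.95},
    {"x": 0,"y": 0,"z": 0,"spin": 0,"hand": 0.95},
    {"x": 0,"y": 0,"z": 0,"spin": 0,"hand": 0.95},
  ],
)

```text
clock: 4.1
tcp_pos: [0.6457, 0.0766, 0.0217]
tcp_rot: [[0.399, -0.917, 0.002], [-0.917, -0.399, -0.0], [0.001, -0.002, -1.0]]
force: [0.0, -1.6, 6.6]
opening: 0.25
```

```bash
python3 - <<'E'
from h import *
im,c,s=snap('w5');print(s['clock'],s['tcp_pos'],s['opening'],s['force'])
E
```

```text
4.1 [0.64569729 0.07663291 0.02167333] 0.2502799209362678 [ 0.02635256 -1.55948566  6.63588133]
```

View pics/w5.png

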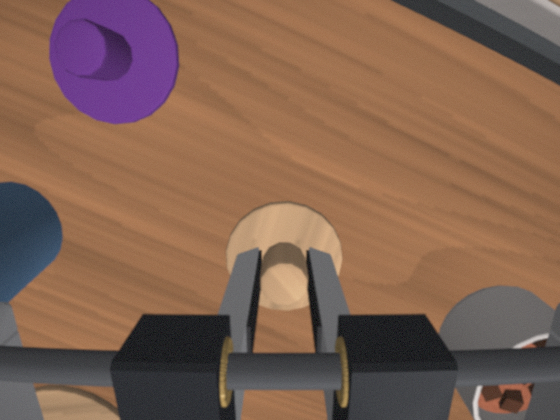

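The knob sits between the pads and the opening is 23.5 mm, which fits the 24 mm knob. I lift a little and look at how the lid hangs.

Emit:
send_rows(
  newtons=30,
  rows=[
    {"x": 0,"y": 0,"z": -1,"spin": 0,"hand": 0.95},
    {"x": 0,"y": 0,"z": -4,"spin": 0,"hand": 0.95},
    {"x": 0,"y": 0,"z": -8,"spin": 0,"hand": 0.95},
    {"x": 0,"y": 0,"z": -12,"spin": 0,"hand": 0.95},
    {"x": 0,"y": 0,"z": -16,"spin": 0,"hand": 0.95},
    {"x": 0,"y": 0,"z": -16,"spin": 0,"hand": 0.95},
    {"x": 0,"y": 0,"z": -16,"spin": 0,"hand": 0.95},
    {"x": 0,"y": 0,"z": -16,"spin": 0,"hand": 0.95},
  ],
)

```text
clock: 4.82
tcp_pos: [0.6438, 0.0768, 0.1798]
tcp_rot: [[0.399, -0.917, -0.002], [-0.917, -0.399, 0.0], [-0.001, 0.002, -1.0]]
force: [-0.4, -0.7, -1.8]
opening: 0.247
```

```bash
python3 - <<'E'
from h import *
im5,c5=load('w5');fitlid(im5,c5,(250,240),.014)
im,c,s=snap('w6');print(s['clock'],s['tcp_pos'],s['opening'],s['force'])
L=fitlid(im,c,(250,240),s['tcp_pos'][2]-.0217+.014);print('rel TCP tool cm',shift(s,np.r_[L-s['tcp_pos'][:2],0]).round(2))
E
```

```text
lid [0.6436 0.0765] r 0.0332 res 0.0004 n 31
4.8167 [0.64382291 0.07684297 0.17980512] 0.24735765112972943 [-0.40425825 -0.71678784 -1.79353007]
lid [0.6419 0.0767] r 0.0331 res 0.0003 n 28
rel TCP tool cm [-0.07  0.18  0.  ]
```

View pics/w6.png

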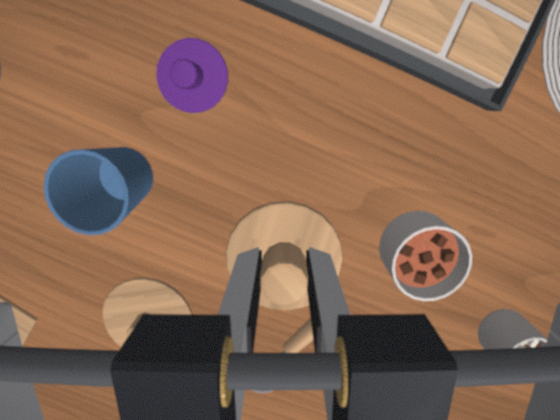

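Emit:
send_rows(
  rows=[
    {"x": 3,"y": 2,"z": 0,"spin": 0,"hand": 0.95},
    {"x": 6.3,"y": 4.2,"z": 0,"spin": 0,"hand": 0.95},
    {"x": 9.6,"y": 6.3,"z": 0,"spin": 0,"hand": 0.95},
    {"x": 12.9,"y": 8.5,"z": 0,"spin": 0,"hand": 0.95},
    {"x": 16.2,"y": 10.7,"z": 0,"spin": 0,"hand": 0.95},
    {"x": 19.5,"y": 12.8,"z": 0,"spin": 0,"hand": 0.95},
    {"x": 22.5,"y": 14.8,"z": 0,"spin": 0,"hand": 0.95},
    {"x": 24.7,"y": 16.3,"z": 0,"spin": 0,"hand": 0.95},
    {"x": 25.4,"y": 16.7,"z": 0,"spin": 0,"hand": 0.95},
    {"x": 25.4,"y": 16.7,"z": 0,"spin": 0,"hand": 0.95},
    {"x": 25.4,"y": 16.7,"z": 0,"spin": 0,"hand": 0.95},
    {"x": 25.4,"y": 16.7,"z": 0,"spin": 0,"hand": 0.95},
  ],
)

```text
clock: 5.87
tcp_pos: [0.5926, -0.2209, 0.1795]
tcp_rot: [[0.399, -0.917, -0.002], [-0.917, -0.399, 0.002], [-0.002, 0.001, -1.0]]
force: [0.2, -0.2, -0.6]
opening: 0.251
```

```bash
python3 - <<'E'
from h import *
im,c,s=snap('w7');print(s['clock'],s['tcp_pos'],s['opening'])
z=s['tcp_pos'][2]
L=fitlid(im,c,(250,240),z-.0077);d=np.r_[np.array([.5898,-.2226])-L,.0737-z];print('shift',shift(s,d).round(2))
E
```

```text
5.8667 [ 0.59264713 -0.22090711  0.17946599] 0.250512068378932
lid [ 0.5974 -0.2176] r 0.0371 res 0.0042 n 24
shift [ 0.18  0.89 10.58]
```

View pics/w7.png

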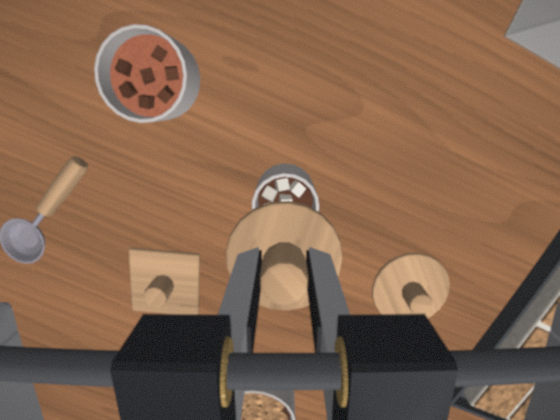

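Emit:
send_rows(
  rows=[
    {"x": 0.1,"y": 0.1,"z": 2,"spin": 0,"hand": 0.95},
    {"x": 0.1,"y": 0.15,"z": 5,"spin": 0,"hand": 0.95},
    {"x": 0.1,"y": 0.15,"z": 8,"spin": 0,"hand": 0.95},
    {"x": 0.1,"y": 0.15,"z": 9,"spin": 0,"hand": 0.95},
    {"x": 0.1,"y": 0.15,"z": 9.7,"spin": 0,"hand": 0.95},
    {"x": 0.1,"y": 0.15,"z": 10.2,"spin": 0,"hand": 0.95},
    {"x": 0.1,"y": 0.15,"z": 10.4,"spin": 0,"hand": 0.95},
    {"x": 0.1,"y": 0.15,"z": 10.4,"spin": 0,"hand": 0.95},
  ],
)

```text
clock: 6.58
tcp_pos: [0.5927, -0.2244, 0.0774]
tcp_rot: [[0.399, -0.917, 0.002], [-0.917, -0.399, -0.001], [0.001, -0.001, -1.0]]
force: [-0.2, -0.4, -0.8]
opening: 0.251
```

```bash
python3 - <<'E'
from h import *
im,c,s=snap('w8');print(s['clock'],s['tcp_pos'],s['force'],s['opening'])
cv2.imwrite('pics/s8.png',cv2.resize(eyes.get_image('scene')[110:300,100:370,::-1],(796,560)))
E
```

```text
6.5833 [ 0.59270758 -0.22435194  0.07739739] [-0.19755096 -0.43235018 -0.80599153] 0.25134308859747206
```

View pics/s8.png

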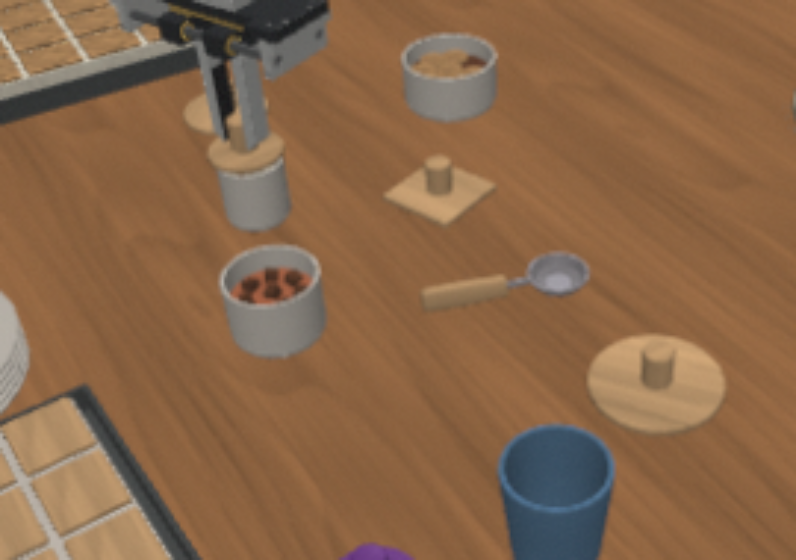

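View pics/w8.png

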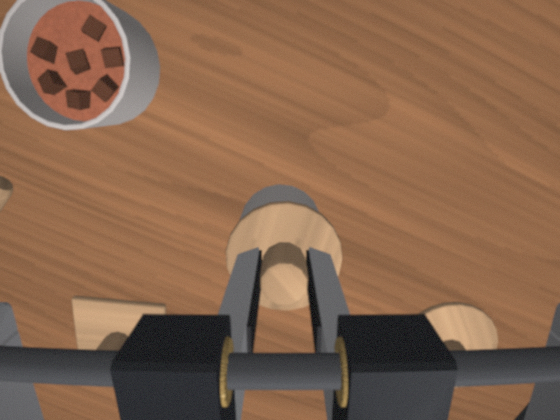

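The lid is a few mm toward the left of the scene view, which agrees with the computed offset. I correct it and lower.

Emit:
send_rows(
  rows=[
    {"x": -0.25,"y": 0.1,"z": 0,"spin": 0,"hand": 0.95},
    {"x": -0.25,"y": 0.1,"z": 0,"spin": 0,"hand": 0.95},
    {"x": -0.25,"y": 0.1,"z": 0.2,"spin": 0,"hand": 0.95},
    {"x": -0.25,"y": 0.1,"z": 0.35,"spin": 0,"hand": 0.95},
    {"x": -0.25,"y": 0.1,"z": 0.45,"spin": 0,"hand": 0.95},
    {"x": -0.25,"y": 0.1,"z": 0.45,"spin": 0,"hand": 0.95},
  ],
)

```text
clock: 7.18
tcp_pos: [0.5902, -0.2226, 0.0737]
tcp_rot: [[0.398, -0.917, 0.001], [-0.917, -0.398, -0.001], [0.001, -0.001, -1.0]]
force: [-1.7, 1.4, 7.7]
opening: 0.249
```

Contact of 7.7 N came at exactly the expected height, so the lid is seated. I release and rise.

Emit:
send_rows(
  rows=[
    {"x": 0,"y": 0,"z": 0,"spin": 0,"hand": 0.7},
    {"x": 0,"y": 0,"z": 0,"spin": 0,"hand": 0.55},
    {"x": 0,"y": 0,"z": 0,"spin": 0,"hand": 0.4},
    {"x": 0,"y": 0,"z": 0,"spin": 0,"hand": 0.4},
    {"x": 0,"y": 0,"z": -1,"spin": 0,"hand": 0.4},
    {"x": 0,"y": 0,"z": -4,"spin": 0,"hand": 0.4},
    {"x": 0,"y": 0,"z": -8,"spin": 0,"hand": 0.4},
    {"x": 0,"y": 0,"z": -12,"spin": 0,"hand": 0.4},
    {"x": 0,"y": 0,"z": -14,"spin": 0,"hand": 0.4},
    {"x": 0,"y": 0,"z": -14,"spin": 0,"hand": 0.4},
    {"x": 0,"y": 0,"z": -14,"spin": 0,"hand": 0.4},
  ],
)

```text
clock: 8.1
tcp_pos: [0.5906, -0.2227, 0.2139]
tcp_rot: [[0.398, -0.917, 0.003], [-0.917, -0.398, -0.002], [0.003, -0.002, -1.0]]
force: [-0.7, 0.8, 0.1]
opening: 0.599
```

```bash
python3 - <<'E'
from h import *
im,c,s=snap('w9');print(s['clock'],s['tcp_pos'],s['force'],s['opening'])
print('px',proj(c,[.59,-.2226,.066]))
fitlid(im,c,(265,195),.066)
cv2.imwrite('pics/s9.png',cv2.resize(eyes.get_image('scene')[140:240,150:300,::-1],(795,530)))
print('to medlid',shift(s,np.r_[np.array([.5473,-.3882])-s['tcp_pos'][:2],0]).round(2))
E
```

```text
8.1 [ 0.59063434 -0.22273995  0.21393825] [-0.65425345  0.84643839  0.08617591] 0.5993065286570305
px [[283.35220678 195.87531532]]
lid [ 0.5903 -0.2216] r 0.0345 res 0.0014 n 30
to medlid [1.345e+01 1.057e+01 1.000e-02]
```

View pics/w9.png

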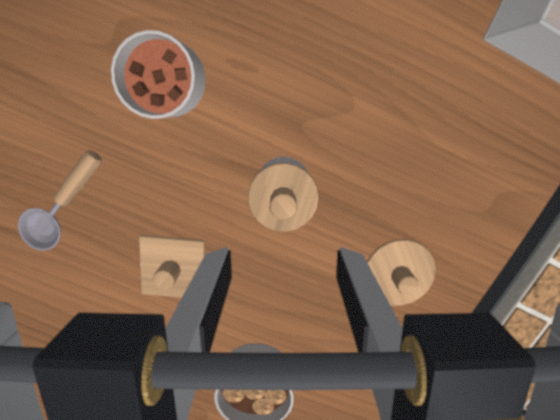

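View pics/s9.png

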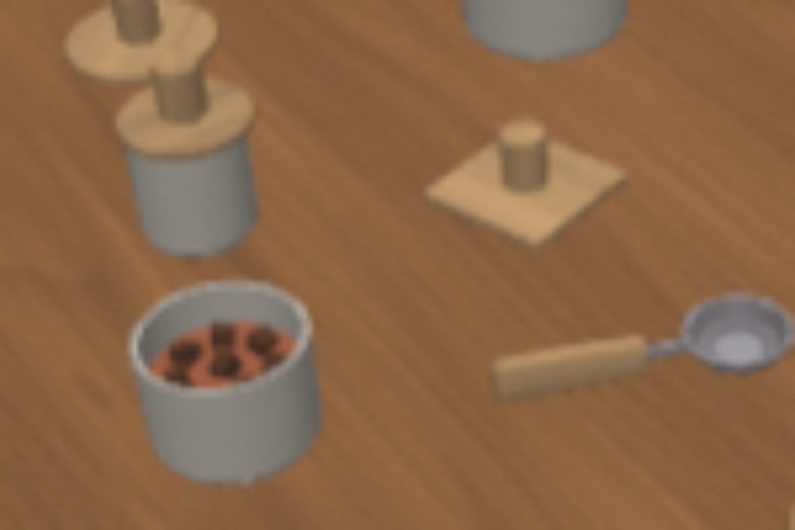

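The small lid is seated, level and centred: at (284,196) in the wrist view, even overhang in the scene view. Next, the medium lid.

Emit:
send_rows(
  rows=[
    {"x": 3,"y": 2.4,"z": 0,"spin": 0,"hand": 0.4},
    {"x": 6,"y": 4.7,"z": 0,"spin": 0,"hand": 0.4},
    {"x": 9,"y": 7.1,"z": 0,"spin": 0,"hand": 0.4},
    {"x": 12,"y": 9.4,"z": 0,"spin": 0,"hand": 0.4},
    {"x": 13.5,"y": 10.6,"z": 0,"spin": 0,"hand": 0.4},
    {"x": 13.5,"y": 10.6,"z": 1,"spin": 0,"hand": 0.4},
    {"x": 13.5,"y": 10.6,"z": 1,"spin": 0,"hand": 0.4},
    {"x": 13.5,"y": 10.6,"z": 1,"spin": 0,"hand": 0.4},
    {"x": 13.5,"y": 10.6,"z": 1,"spin": 0,"hand": 0.4},
    {"x": 13.5,"y": 10.6,"z": 1,"spin": 0,"hand": 0.4},
  ],
)

```text
clock: 9.03
tcp_pos: [0.547, -0.3869, 0.2019]
tcp_rot: [[0.4, -0.916, -0.0], [-0.916, -0.4, 0.001], [-0.001, -0.0, -1.0]]
force: [0.2, -0.7, 0.2]
opening: 0.6
```

```bash
python3 - <<'E'
from h import *
im,c,s=snap('w10');print(s['clock'],s['tcp_pos'])
L=fitlid(im,c,(265,185),.014);d=np.r_[L-s['tcp_pos'][:2],.021-s['tcp_pos'][2]];print('shift cm',shift(s,d).round(2))
for v in(150,175):rimring(im,c,(.3450,-.2895),.05,.047,vmin=v)
E
```

```text
9.0333 [ 0.54699597 -0.38687498  0.20193677]
lid [ 0.5474 -0.3882] r 0.0422 res 0.0001 n 38
shift cm [ 0.15  0.02 18.09]
rim [ 0.3452 -0.2901] rmid 0.0449 (exp 0.0455 ) n 277 sectors/24 11
rim [ 0.3445 -0.2899] rmid 0.0452 (exp 0.0455 ) n 157 sectors/24 10
```

View pics/w10.png

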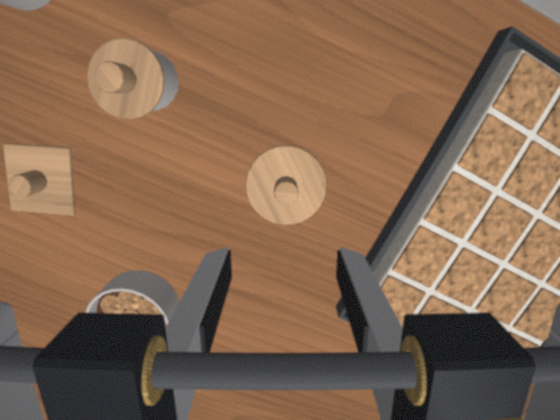

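The round wooden medium lid is at (286,185), r = 42 mm. I go down and grip.

Emit:
send_rows(
  newtons=20,
  rows=[
    {"x": 0.15,"y": 0,"z": 4,"spin": 0,"hand": 0.4},
    {"x": 0.15,"y": 0,"z": 8,"spin": 0,"hand": 0.4},
    {"x": 0.15,"y": 0,"z": 12,"spin": 0,"hand": 0.4},
    {"x": 0.15,"y": 0,"z": 15,"spin": 0,"hand": 0.4},
    {"x": 0.15,"y": 0,"z": 17,"spin": 0,"hand": 0.4},
    {"x": 0.15,"y": 0,"z": 18.1,"spin": 0,"hand": 0.4},
    {"x": 0.15,"y": 0,"z": 18.1,"spin": 0,"hand": 0.5},
    {"x": 0.15,"y": 0,"z": 18.1,"spin": 0,"hand": 0.6},
    {"x": 0.15,"y": 0,"z": 18.1,"spin": 0,"hand": 0.95},
    {"x": 0.15,"y": 0,"z": 18.1,"spin": 0,"hand": 0.95},
    {"x": 0.15,"y": 0,"z": 18.1,"spin": 0,"hand": 0.95},
    {"x": 0.15,"y": 0,"z": 18.1,"spin": 0,"hand": 0.95},
  ],
)

```text
clock: 10.08
tcp_pos: [0.5478, -0.3904, 0.0227]
tcp_rot: [[0.398, -0.917, 0.002], [-0.917, -0.398, -0.002], [0.002, -0.001, -1.0]]
force: [0.3, 0.8, 3.3]
opening: 0.249
```

Emit:
send_rows(
  rows=[
    {"x": 0,"y": 0,"z": 0,"spin": 0,"hand": 0.95},
    {"x": 0,"y": 0,"z": 0,"spin": 0,"hand": 0.95},
    {"x": 0,"y": 0,"z": 0,"spin": 0,"hand": 0.95},
  ],
)

```text
clock: 10.33
tcp_pos: [0.5479, -0.3904, 0.0226]
tcp_rot: [[0.398, -0.917, 0.002], [-0.917, -0.398, -0.002], [0.002, -0.001, -1.0]]
force: [-0.1, 0.5, 6.9]
opening: 0.253
```

Emit:
send_rows(
  newtons=30,
  rows=[
    {"x": 0,"y": 0,"z": -1,"spin": 0,"hand": 0.95},
    {"x": 0,"y": 0,"z": -4,"spin": 0,"hand": 0.95},
    {"x": 0,"y": 0,"z": -8,"spin": 0,"hand": 0.95},
    {"x": 0,"y": 0,"z": -12,"spin": 0,"hand": 0.95},
    {"x": 0,"y": 0,"z": -16,"spin": 0,"hand": 0.95},
    {"x": 0,"y": 0,"z": -16,"spin": 0,"hand": 0.95},
    {"x": 0,"y": 0,"z": -16,"spin": 0,"hand": 0.95},
    {"x": 0,"y": 0,"z": -16,"spin": 0,"hand": 0.95},
  ],
)

```text
clock: 11.0
tcp_pos: [0.5465, -0.3894, 0.1806]
tcp_rot: [[0.398, -0.917, -0.001], [-0.917, -0.398, 0.001], [-0.001, 0.001, -1.0]]
force: [-0.4, 1.1, -1.3]
opening: 0.246
```

```bash
python3 - <<'E'
from h import *
im,c,s=snap('w11');print(s['clock'],s['tcp_pos'],s['opening'],s['force'])
p=s['tcp_pos']
L=fitlid(im,c,(245,240),p[2]-.0226+.014);print('rel TCP tool cm',shift(s,np.r_[L-p[:2],0]).round(2),'to jar',shift(s,np.r_[np.array([.643,-.0723])-L,0]).round(2))
E
```

```text
11.0 [ 0.54646539 -0.38937223  0.18055689] 0.24596148952968297 [-0.42236499  1.11391447 -1.33190042]
lid [ 0.5465 -0.3896] r 0.0426 res 0.001 n 45
rel TCP tool cm [ 0.02  0.   -0.  ] to jar [-2.526e+01 -2.149e+01  1.000e-02]
```

View pics/w11.png

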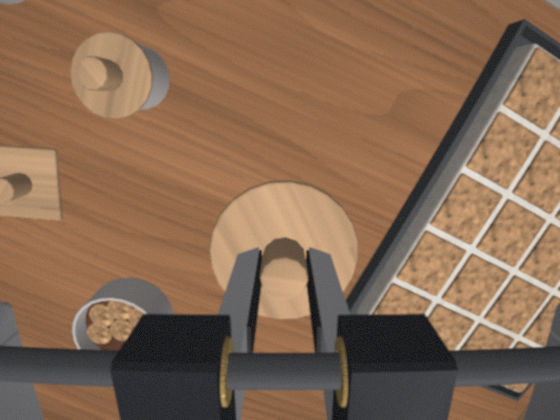

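Emit:
send_rows(
  rows=[
    {"x": -2.8,"y": -2.4,"z": 0,"spin": 0,"hand": 0.95},
    {"x": -5.8,"y": -4.9,"z": 0,"spin": 0,"hand": 0.95},
    {"x": -8.8,"y": -7.5,"z": 0,"spin": 0,"hand": 0.95},
    {"x": -11.8,"y": -10,"z": 0,"spin": 0,"hand": 0.95},
    {"x": -14.8,"y": -12.6,"z": 0,"spin": 0,"hand": 0.95},
    {"x": -17.8,"y": -15.1,"z": 0,"spin": 0,"hand": 0.95},
    {"x": -20.8,"y": -17.7,"z": 0,"spin": 0,"hand": 0.95},
    {"x": -23.5,"y": -20,"z": 0,"spin": 0,"hand": 0.95},
    {"x": -25.3,"y": -21.5,"z": 0,"spin": 0,"hand": 0.95},
    {"x": -25.3,"y": -21.5,"z": 0,"spin": 0,"hand": 0.95},
    {"x": -25.3,"y": -21.5,"z": 0,"spin": 0,"hand": 0.95},
    {"x": -25.3,"y": -21.5,"z": 0,"spin": 0,"hand": 0.95},
  ],
)

```text
clock: 12.05
tcp_pos: [0.6424, -0.0727, 0.1792]
tcp_rot: [[0.398, -0.917, -0.004], [-0.917, -0.398, -0.0], [-0.001, 0.003, -1.0]]
force: [0.3, 0.3, -0.4]
opening: 0.248
```

Emit:
send_rows(
  rows=[
    {"x": 0,"y": 0,"z": 2,"spin": 0,"hand": 0.95},
    {"x": 0,"y": 0,"z": 5,"spin": 0,"hand": 0.95},
    {"x": 0,"y": 0,"z": 8,"spin": 0,"hand": 0.95},
    {"x": 0,"y": 0,"z": 9,"spin": 0,"hand": 0.95},
    {"x": 0,"y": 0,"z": 9,"spin": 0,"hand": 0.95},
    {"x": 0,"y": 0,"z": 9,"spin": 0,"hand": 0.95},
    {"x": 0,"y": 0,"z": 9,"spin": 0,"hand": 0.95},
  ],
)

```text
clock: 12.63
tcp_pos: [0.6448, -0.0732, 0.0926]
tcp_rot: [[0.398, -0.918, 0.003], [-0.918, -0.398, -0.001], [0.002, -0.002, -1.0]]
force: [-0.4, 0.7, 0.4]
opening: 0.245
```

```bash
python3 - <<'E'
from h import *
im,c,s=snap('w12');p=s['tcp_pos'];print(s['clock'],p,s['force'],s['opening'])
print('to jar',shift(s,np.r_[np.array([.643,-.0723])-p[:2],.0696-p[2]]).round(2))
cv2.imwrite('pics/s12.png',cv2.resize(eyes.get_image('scene')[140:260,130:300,::-1],(796,562)))
E
```

```text
12.6333 [ 0.64478824 -0.07319328  0.09263035] [-0.37282022  0.66097052  0.36195233] 0.24522476917071592
to jar [-0.16  0.13  2.3 ]
```

View pics/s12.png

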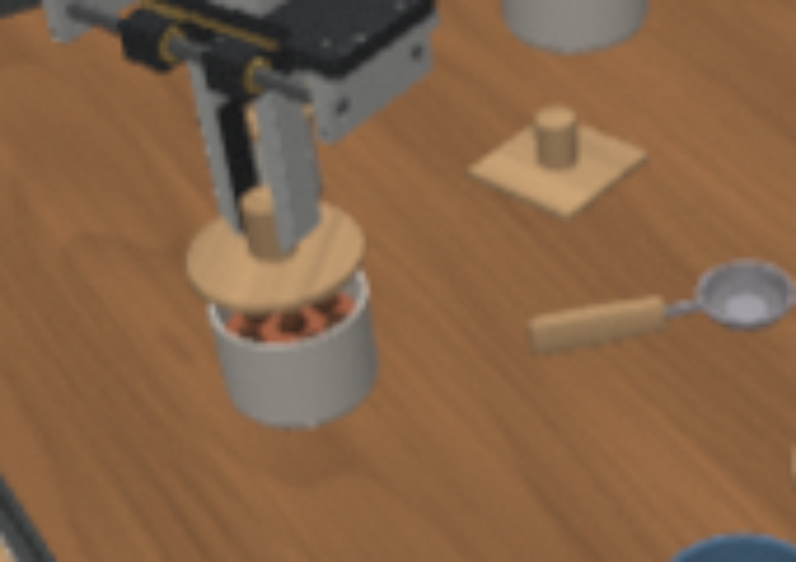

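View pics/w12.png

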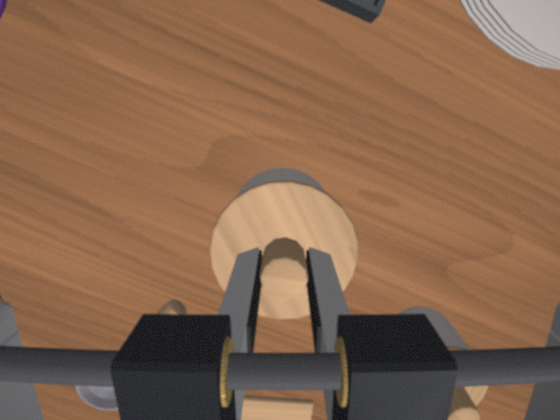

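Emit:
send_rows(
  rows=[
    {"x": -0.2,"y": 0.15,"z": 0,"spin": 0,"hand": 0.95},
    {"x": -0.2,"y": 0.15,"z": 0.8,"spin": 0,"hand": 0.95},
    {"x": -0.2,"y": 0.15,"z": 1.4,"spin": 0,"hand": 0.95},
    {"x": -0.2,"y": 0.15,"z": 1.7,"spin": 0,"hand": 0.95},
    {"x": -0.2,"y": 0.15,"z": 1.7,"spin": 0,"hand": 0.95},
    {"x": -0.2,"y": 0.15,"z": 1.7,"spin": 0,"hand": 0.95},
  ],
)

```text
clock: 13.23
tcp_pos: [0.641, -0.0708, 0.0734]
tcp_rot: [[0.399, -0.917, -0.001], [-0.917, -0.399, 0.0], [-0.001, 0.001, -1.0]]
force: [0.1, 0.9, -0.4]
opening: 0.249
```

```bash
python3 - <<'E'
from h import *
s=sense();p=s['tcp_pos'];print(s['clock'],p,s['force'],s['opening'])
print('to jar',shift(s,np.r_[np.array([.643,-.0723])-p[:2],.0696-p[2]]).round(2))
im=eyes.get_image('scene')[:,:,::-1].copy()
S=cam('scene');
z=p[2]-.0226+.008
th=np.radians(np.arange(0,360,3))
for ctr,rr,zz,col in [((p[0],p[1]),.042,z,(0,255,0)),((.643,-.0723),.038,.055,(255,0,0))]:
    for q in proj(S,np.c_[ctr[0]+rr*np.cos(th),ctr[1]+rr*np.sin(th),0*th+zz]): im[int(round(q[1])),int(round(q[0]))]=col
cv2.imwrite('pics/s13.png',cv2.resize(im[160:260,150:290],(784,560),interpolation=cv2.INTER_NEAREST))
E
```

```text
13.2333 [ 0.64102607 -0.07075497  0.07336967] [ 0.09987591  0.94367803 -0.37796564] 0.24860795377605005
to jar [ 0.22 -0.12  0.38]
```

View pics/s13.png

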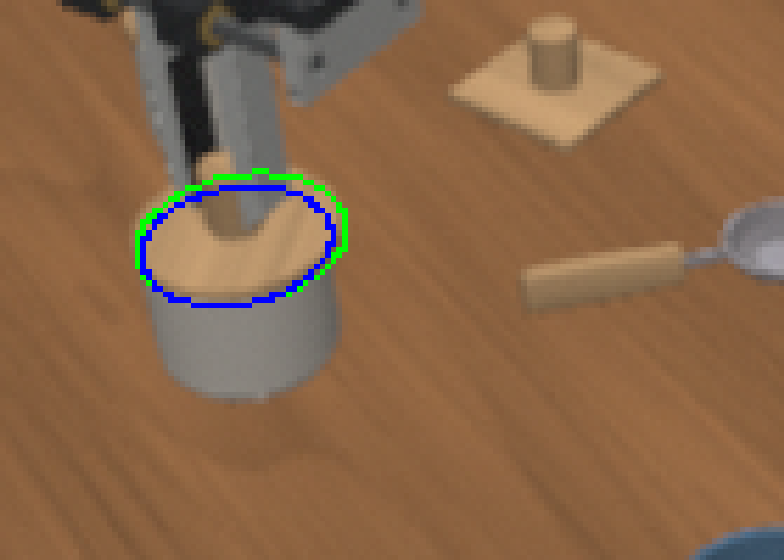

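Emit:
send_rows(
  rows=[
    {"x": 0.15,"y": -0.1,"z": 0,"spin": 0,"hand": 0.95},
    {"x": 0.15,"y": -0.1,"z": 0.2,"spin": 0,"hand": 0.95},
    {"x": 0.15,"y": -0.1,"z": 0.35,"spin": 0,"hand": 0.95},
    {"x": 0.15,"y": -0.1,"z": 0.45,"spin": 0,"hand": 0.95},
    {"x": 0.15,"y": -0.1,"z": 0.45,"spin": 0,"hand": 0.95},
  ],
)

```text
clock: 13.7
tcp_pos: [0.6429, -0.0719, 0.0697]
tcp_rot: [[0.398, -0.917, 0.0], [-0.917, -0.398, -0.0], [0.0, -0.0, -1.0]]
force: [-0.1, -1.3, 1.1]
opening: 0.246
```

Emit:
send_rows(
  rows=[
    {"x": 0,"y": 0,"z": 0.1,"spin": 0,"hand": 0.95},
    {"x": 0,"y": 0,"z": 0.1,"spin": 0,"hand": 0.7},
    {"x": 0,"y": 0,"z": 0.1,"spin": 0,"hand": 0.55},
    {"x": 0,"y": 0,"z": 0,"spin": 0,"hand": 0.4},
    {"x": 0,"y": 0,"z": 0,"spin": 0,"hand": 0.4},
    {"x": 0,"y": 0,"z": -1,"spin": 0,"hand": 0.4},
    {"x": 0,"y": 0,"z": -4,"spin": 0,"hand": 0.4},
    {"x": 0,"y": 0,"z": -8,"spin": 0,"hand": 0.4},
    {"x": 0,"y": 0,"z": -12,"spin": 0,"hand": 0.4},
    {"x": 0,"y": 0,"z": -14,"spin": 0,"hand": 0.4},
    {"x": 0,"y": 0,"z": -14,"spin": 0,"hand": 0.4},
    {"x": 0,"y": 0,"z": -14,"spin": 0,"hand": 0.4},
  ],
)

```text
clock: 14.7
tcp_pos: [0.6436, -0.072, 0.2115]
tcp_rot: [[0.398, -0.917, 0.004], [-0.917, -0.398, -0.001], [0.002, -0.003, -1.0]]
force: [-0.6, -0.5, 0.0]
opening: 0.597
```

```bash
python3 - <<'E'
from h import *
im,c,s=snap('w14');p=s['tcp_pos'];print(s['clock'],p,s['force'],s['opening'])
L=fitlid(im,c,(260,195),.061)
cv2.imwrite('pics/s14.png',cv2.resize(eyes.get_image('scene')[140:240,150:300,::-1],(795,530)))
print('to large lid',shift(s,np.r_[np.array([.4493,.158])-p[:2],0]).round(2))
E
```

```text
14.7 [ 0.64357869 -0.07201614  0.21151677] [-0.62150406 -0.48984084  0.00566927] 0.5974268401010323
lid [ 0.6434 -0.0711] r 0.0423 res 0.0006 n 37
to large lid [-28.84   8.66  -0.09]
```

View pics/w14.png

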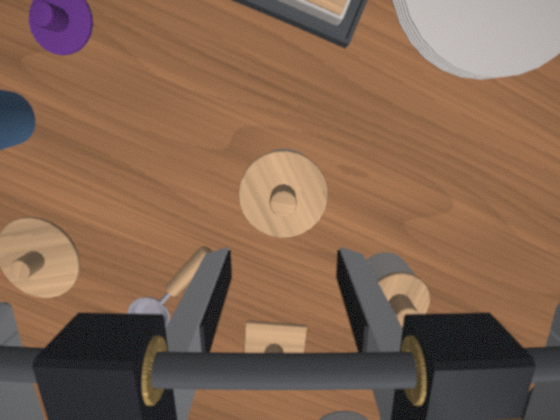

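View pics/s14.png

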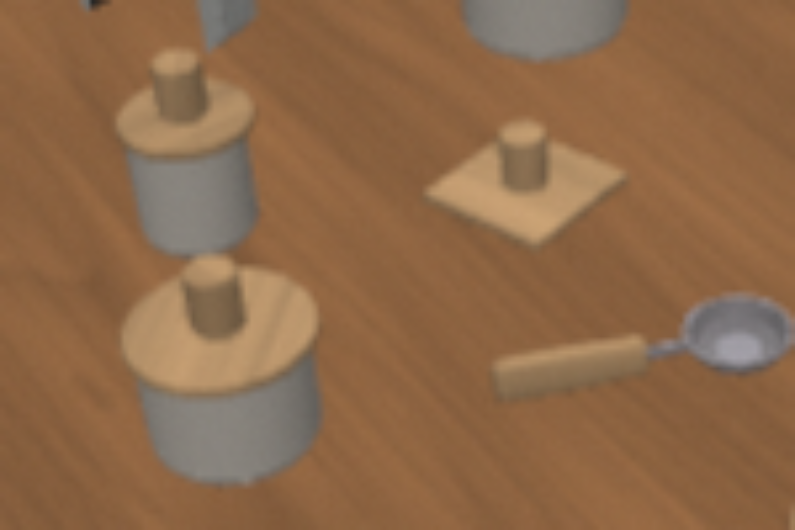

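Both placed lids look level and centred. Before fetching the large lid I look straight down at the large jar.

Emit:
send_rows(
  rows=[
    {"x": 0.9,"y": 4,"z": 0,"spin": 0,"hand": 0.4},
    {"x": 1.8,"y": 8,"z": 0,"spin": 0,"hand": 0.4},
    {"x": 2.7,"y": 12,"z": 0,"spin": 0,"hand": 0.4},
    {"x": 3.6,"y": 16,"z": 0,"spin": 0,"hand": 0.4},
    {"x": 4.5,"y": 20,"z": 0,"spin": 0,"hand": 0.4},
    {"x": 5.4,"y": 24,"z": 0,"spin": 0,"hand": 0.4},
    {"x": 6.3,"y": 28,"z": 0,"spin": 0,"hand": 0.4},
    {"x": 7.2,"y": 32,"z": 0,"spin": 0,"hand": 0.4},
    {"x": 8,"y": 35.5,"z": 0,"spin": 0,"hand": 0.4},
    {"x": 8.1,"y": 36,"z": 0,"spin": 0,"hand": 0.4},
    {"x": 8.1,"y": 36,"z": 0,"spin": 0,"hand": 0.4},
    {"x": 8.1,"y": 36,"z": 0,"spin": 0,"hand": 0.4},
  ],
)

```text
clock: 15.8
tcp_pos: [0.3448, -0.2889, 0.2084]
tcp_rot: [[0.397, -0.918, -0.001], [-0.918, -0.397, 0.002], [-0.002, -0.0, -1.0]]
force: [0.5, 0.1, 0.0]
opening: 0.598
```

```bash
python3 - <<'E'
from h import *
im,c,s=snap('w15');p=s['tcp_pos'];print(s['clock'],p,s['q'].round(2))
for v in(150,175):rimring(im,c,(.345,-.29),.05,.047,vmin=v)
print('to large lid',shift(s,np.r_[np.array([.4493,.158])-p[:2],0]).round(2))
E
```

```text
15.8 [ 0.34483322 -0.28891322  0.20841021] [-0.85  0.08  1.74  0.    1.32  0.31]
rim [ 0.3451 -0.2904] rmid 0.0453 (exp 0.0455 ) n 947 sectors/24 24
rim [ 0.3449 -0.2905] rmid 0.0454 (exp 0.0455 ) n 738 sectors/24 24
to large lid [-36.87 -27.34   0.1 ]
```

View pics/w15.png

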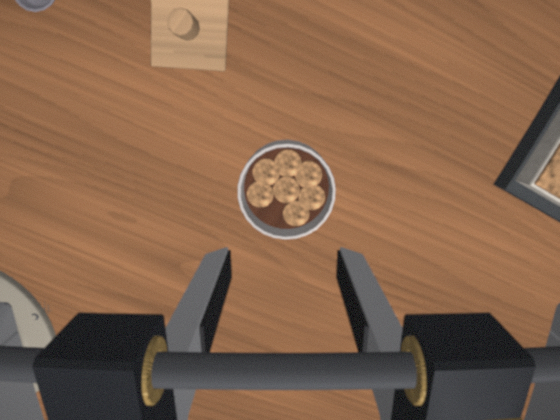

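The large jar rim is centred at (287,190), giving (0.345,-0.290). On to the large lid.

Emit:
send_rows(
  rows=[
    {"x": -3.2,"y": -2.4,"z": 0,"spin": 0,"hand": 0.4},
    {"x": -6.4,"y": -4.8,"z": 0,"spin": 0,"hand": 0.4},
    {"x": -9.6,"y": -7.1,"z": 0,"spin": 0,"hand": 0.4},
    {"x": -12.8,"y": -9.5,"z": 0,"spin": 0,"hand": 0.4},
    {"x": -16,"y": -11.9,"z": 0,"spin": 0,"hand": 0.4},
    {"x": -19.2,"y": -14.2,"z": 0,"spin": 0,"hand": 0.4},
    {"x": -22.4,"y": -16.6,"z": 0,"spin": 0,"hand": 0.4},
    {"x": -25.6,"y": -19,"z": 0,"spin": 0,"hand": 0.4},
    {"x": -28.8,"y": -21.4,"z": 0,"spin": 0,"hand": 0.4},
    {"x": -32,"y": -23.7,"z": 0,"spin": 0,"hand": 0.4},
    {"x": -35,"y": -26,"z": 0,"spin": 0,"hand": 0.4},
    {"x": -36.9,"y": -27.3,"z": 0,"spin": 0,"hand": 0.4},
  ],
)

```text
clock: 16.85
tcp_pos: [0.4485, 0.1634, 0.209]
tcp_rot: [[0.403, -0.915, -0.0], [-0.915, -0.403, 0.002], [-0.002, -0.001, -1.0]]
force: [0.9, 0.0, 0.4]
opening: 0.597
```

Emit:
send_rows(
  rows=[
    {"x": 0,"y": 0,"z": 0,"spin": 0,"hand": 0.4},
    {"x": 0,"y": 0,"z": 0,"spin": 0,"hand": 0.4},
    {"x": 0,"y": 0,"z": 0,"spin": 0,"hand": 0.4},
    {"x": 0,"y": 0,"z": 0,"spin": 0,"hand": 0.4},
  ],
)

```text
clock: 17.18
tcp_pos: [0.4478, 0.1571, 0.2092]
tcp_rot: [[0.398, -0.917, -0.001], [-0.917, -0.398, -0.001], [0.0, 0.001, -1.0]]
force: [-0.7, -0.1, -0.3]
opening: 0.6
```

```bash
python3 - <<'E'
from h import *
im,c,s=snap('w16');print(s['clock'],s['tcp_pos'],s['tcp_rot'].round(3).tolist())
L=fitlid(im,c,(265,180),.014);d=np.r_[L-s['tcp_pos'][:2],.0205-s['tcp_pos'][2]];print('shift cm',shift(s,d).round(2))
E
```

```text
17.1833 [0.44779377 0.15710715 0.20920038] [[0.398, -0.917, -0.001], [-0.917, -0.398, -0.001], [0.0, 0.001, -1.0]]
lid [0.4485 0.158 ] r 0.0512 res 0.0001 n 47
shift cm [-0.06 -0.12 18.87]
```

View pics/w16.png

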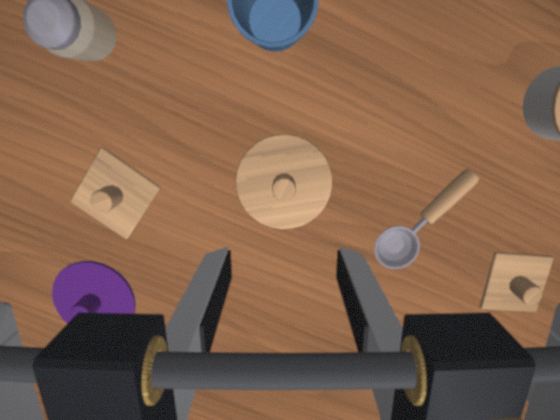

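The large wooden lid is at (284,182) with r = 51 mm; the purple twin is at (93,295) and the square lid at (115,193). I grip it.

Emit:
send_rows(
  newtons=20,
  rows=[
    {"x": -0.05,"y": -0.1,"z": 4,"spin": 0,"hand": 0.4},
    {"x": -0.05,"y": -0.1,"z": 8,"spin": 0,"hand": 0.4},
    {"x": -0.05,"y": -0.1,"z": 12,"spin": 0,"hand": 0.4},
    {"x": -0.05,"y": -0.1,"z": 15,"spin": 0,"hand": 0.4},
    {"x": -0.05,"y": -0.1,"z": 17.5,"spin": 0,"hand": 0.4},
    {"x": -0.05,"y": -0.1,"z": 18.7,"spin": 0,"hand": 0.4},
    {"x": -0.05,"y": -0.1,"z": 18.7,"spin": 0,"hand": 0.5},
    {"x": -0.05,"y": -0.1,"z": 18.7,"spin": 0,"hand": 0.6},
    {"x": -0.05,"y": -0.1,"z": 18.7,"spin": 0,"hand": 0.95},
    {"x": -0.05,"y": -0.1,"z": 18.7,"spin": 0,"hand": 0.95},
    {"x": -0.05,"y": -0.1,"z": 18.7,"spin": 0,"hand": 0.95},
    {"x": -0.05,"y": -0.1,"z": 18.7,"spin": 0,"hand": 0.95},
  ],
)

```text
clock: 18.23
tcp_pos: [0.45, 0.1585, 0.0236]
tcp_rot: [[0.399, -0.917, 0.003], [-0.917, -0.399, 0.0], [0.001, -0.003, -1.0]]
force: [0.3, -0.8, 3.5]
opening: 0.25
```

Emit:
send_rows(
  rows=[
    {"x": 0,"y": 0,"z": 0,"spin": 0,"hand": 0.95},
    {"x": 0,"y": 0,"z": 0,"spin": 0,"hand": 0.95},
    {"x": 0,"y": 0,"z": 0,"spin": 0,"hand": 0.95},
  ],
)

```text
clock: 18.48
tcp_pos: [0.45, 0.1585, 0.0236]
tcp_rot: [[0.399, -0.917, 0.002], [-0.917, -0.399, -0.0], [0.001, -0.002, -1.0]]
force: [0.8, -1.3, 7.2]
opening: 0.25
```

Emit:
send_rows(
  newtons=30,
  rows=[
    {"x": 0,"y": 0,"z": -1,"spin": 0,"hand": 0.95},
    {"x": 0,"y": 0,"z": -4,"spin": 0,"hand": 0.95},
    {"x": 0,"y": 0,"z": -8,"spin": 0,"hand": 0.95},
    {"x": 0,"y": 0,"z": -12,"spin": 0,"hand": 0.95},
    {"x": 0,"y": 0,"z": -16,"spin": 0,"hand": 0.95},
    {"x": 0,"y": 0,"z": -16,"spin": 0,"hand": 0.95},
    {"x": 0,"y": 0,"z": -16,"spin": 0,"hand": 0.95},
    {"x": 0,"y": 0,"z": -16,"spin": 0,"hand": 0.95},
  ],
)

```text
clock: 19.15
tcp_pos: [0.4481, 0.1584, 0.1819]
tcp_rot: [[0.399, -0.917, -0.001], [-0.917, -0.399, -0.0], [-0.0, 0.001, -1.0]]
force: [0.4, -0.8, -0.2]
opening: 0.248
```

```bash
python3 - <<'E'
from h import *
im,c,s=snap('w17');p=s['tcp_pos'];print(s['clock'],p,s['opening'],s['force'])
L=fitlid(im,c,(240,235),p[2]-.021+.014);print('rel TCP tool cm',shift(s,np.r_[L-p[:2],0]).round(2),'to jar (tcp)',shift(s,np.r_[np.array([.345,-.2904])-p[:2],0]).round(2))
E
```

```text
19.15 [0.44812505 0.15841512 0.18185553] 0.2479232236021473 [ 0.35308288 -0.75732534 -0.16274919]
lid [0.4477 0.1583] r 0.0506 res 0.0008 n 49
rel TCP tool cm [-0.    0.05  0.  ] to jar (tcp) [3.705e+01 2.735e+01 2.000e-02]
```

View pics/w17.png

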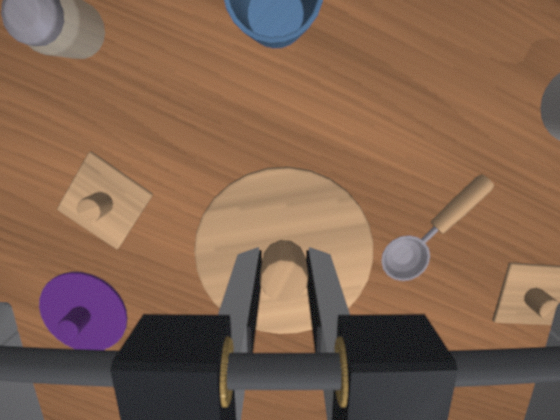

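Emit:
send_rows(
  rows=[
    {"x": 3,"y": 2.2,"z": 0,"spin": 0,"hand": 0.95},
    {"x": 6.2,"y": 4.6,"z": 0,"spin": 0,"hand": 0.95},
    {"x": 9.4,"y": 6.9,"z": 0,"spin": 0,"hand": 0.95},
    {"x": 12.6,"y": 9.3,"z": 0,"spin": 0,"hand": 0.95},
    {"x": 15.8,"y": 11.6,"z": 0,"spin": 0,"hand": 0.95},
    {"x": 19,"y": 14,"z": 0,"spin": 0,"hand": 0.95},
    {"x": 22.2,"y": 16.3,"z": 0,"spin": 0,"hand": 0.95},
    {"x": 25.4,"y": 18.7,"z": 0,"spin": 0,"hand": 0.95},
    {"x": 28.6,"y": 21,"z": 0,"spin": 0,"hand": 0.95},
    {"x": 31.8,"y": 23.4,"z": 0,"spin": 0,"hand": 0.95},
    {"x": 35,"y": 25.7,"z": 0,"spin": 0,"hand": 0.95},
    {"x": 37,"y": 27.25,"z": 0,"spin": 0,"hand": 0.95},
  ],
)

```text
clock: 20.2
tcp_pos: [0.3447, -0.2921, 0.1803]
tcp_rot: [[0.396, -0.918, -0.003], [-0.918, -0.396, 0.002], [-0.003, 0.002, -1.0]]
force: [0.9, -0.6, -0.5]
opening: 0.246
```

Emit:
send_rows(
  rows=[
    {"x": 0,"y": 0,"z": 0,"spin": 0,"hand": 0.95},
    {"x": 0,"y": 0,"z": 0,"spin": 0,"hand": 0.95},
    {"x": 0,"y": 0,"z": 3,"spin": 0,"hand": 0.95},
    {"x": 0,"y": 0,"z": 6,"spin": 0,"hand": 0.95},
    {"x": 0,"y": 0,"z": 9,"spin": 0,"hand": 0.95},
    {"x": 0,"y": 0,"z": 9.5,"spin": 0,"hand": 0.95},
    {"x": 0,"y": 0,"z": 9.5,"spin": 0,"hand": 0.95},
    {"x": 0,"y": 0,"z": 9.5,"spin": 0,"hand": 0.95},
    {"x": 0,"y": 0,"z": 9.5,"spin": 0,"hand": 0.95},
  ],
)

```text
clock: 20.95
tcp_pos: [0.3476, -0.2899, 0.0889]
tcp_rot: [[0.399, -0.917, 0.002], [-0.917, -0.399, -0.002], [0.003, -0.001, -1.0]]
force: [-0.7, -0.3, 0.2]
opening: 0.25
```

```bash
python3 - <<'E'
from h import *
im,c,s=snap('w18');p=s['tcp_pos'];print(s['clock'],p,s['force'],s['opening'])
lid=p+s['tcp_rot']@[0,.001,0];print('lid->jar',shift(s,np.r_[np.array([.345,-.2904])-lid[:2],.0656-p[2]]).round(2))
cv2.imwrite('pics/s18.png',cv2.resize(eyes.get_image('scene')[90:190,170:320,::-1],(795,530)))
E
```

```text
20.95 [ 0.34762962 -0.28990746  0.08886553] [-0.65622765 -0.34394408  0.20394321] 0.24965448231535847
lid->jar [-0.07  0.16  2.33]
```

View pics/s18.png

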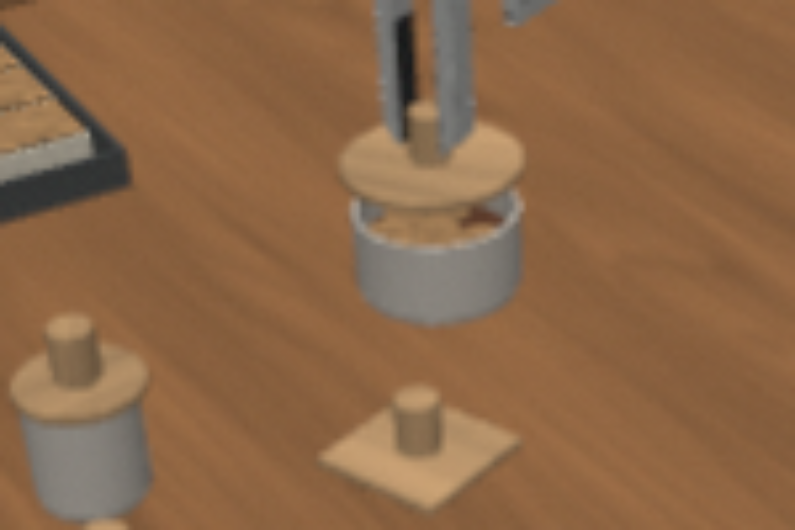

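View pics/w18.png

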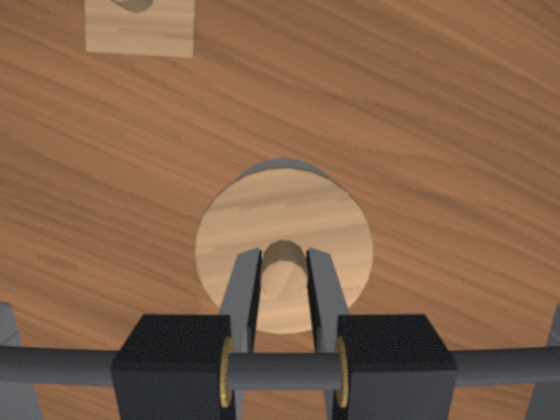

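Emit:
send_rows(
  rows=[
    {"x": -0.1,"y": 0.1,"z": 0,"spin": 0,"hand": 0.95},
    {"x": -0.1,"y": 0.1,"z": 0.8,"spin": 0,"hand": 0.95},
    {"x": -0.1,"y": 0.1,"z": 1.4,"spin": 0,"hand": 0.95},
    {"x": -0.1,"y": 0.1,"z": 1.8,"spin": 0,"hand": 0.95},
    {"x": -0.1,"y": 0.1,"z": 2.1,"spin": 0,"hand": 0.95},
    {"x": -0.1,"y": 0.1,"z": 2.25,"spin": 0,"hand": 0.95},
    {"x": -0.1,"y": 0.1,"z": 2.35,"spin": 0,"hand": 0.95},
    {"x": -0.1,"y": 0.1,"z": 2.35,"spin": 0,"hand": 0.95},
  ],
)

```text
clock: 21.72
tcp_pos: [0.3448, -0.2885, 0.0654]
tcp_rot: [[0.399, -0.917, -0.001], [-0.917, -0.399, 0.001], [-0.001, 0.0, -1.0]]
force: [-3.1, 4.3, 16.0]
opening: 0.247
```

The height is right (0.0654, planned 0.0656). The contact force is 16 N, a bit firm. Release.

Emit:
send_rows(
  rows=[
    {"x": 0,"y": 0,"z": -0.05,"spin": 0,"hand": 0.95},
    {"x": 0,"y": 0,"z": -0.05,"spin": 0,"hand": 0.7},
    {"x": 0,"y": 0,"z": -0.05,"spin": 0,"hand": 0.55},
    {"x": 0,"y": 0,"z": -0.1,"spin": 0,"hand": 0.4},
    {"x": 0,"y": 0,"z": -0.1,"spin": 0,"hand": 0.4},
    {"x": 0,"y": 0,"z": -1,"spin": 0,"hand": 0.4},
    {"x": 0,"y": 0,"z": -4,"spin": 0,"hand": 0.4},
    {"x": 0,"y": 0,"z": -8,"spin": 0,"hand": 0.4},
    {"x": 0,"y": 0,"z": -12,"spin": 0,"hand": 0.4},
    {"x": 0,"y": 0,"z": -14,"spin": 0,"hand": 0.4},
    {"x": 0,"y": 0,"z": -14,"spin": 0,"hand": 0.4},
    {"x": 0,"y": 0,"z": -14,"spin": 0,"hand": 0.4},
  ],
)

```text
clock: 22.72
tcp_pos: [0.3456, -0.2894, 0.2053]
tcp_rot: [[0.398, -0.917, 0.002], [-0.917, -0.398, -0.002], [0.003, -0.001, -1.0]]
force: [-0.5, -0.3, -0.1]
opening: 0.599
```

```bash
python3 - <<'E'
from h import *
im,c,s=snap('w19');p=s['tcp_pos'];print(s['clock'],p,s['force'],s['opening'])
fitlid(im,c,(260,195),.056)
cv2.imwrite('pics/s19.png',eyes.get_image('scene')[:,:,::-1]);cv2.imwrite('pics/top19.png',eyes.get_image('top')[:,:,::-1])
a=cv2.imread('pics/s19.png');b=cv2.imread('pics/top19.png')
cv2.imwrite('pics/v19.png',np.hstack([cv2.resize(a[100:260,150:330],(396,352)),cv2.resize(b[120:280,250:430],(396,352))]))
o=cv2.imread('pics/top0.png');T=cam('top')
def f(im,px):
    hsv=cv2.cvtColor(cv2.GaussianBlur(im,(3,3),0),cv2.COLOR_BGR2HSV);m=cv2.inRange(hsv,(10,90,150),(25,172,255))
    m=cv2.morphologyEx(m,cv2.MORPH_CLOSE,np.ones((5,5)));cs,_=cv2.findContours(m,cv2.RETR_EXTERNAL,cv2.CHAIN_APPROX_NONE)
    k=max(cs,key=lambda q:cv2.pointPolygonTest(q,px,True));return np.array(cv2.minEnclosingCircle(k)[0])
for n,px in [('sq1',(162,253)),('sq2',(320,223))]:print(n,'px shift',f(b,px)-f(o,px))
w=lambda i,x0,x1,y0,y1:i[y0:y1,x0:x1].astype(int)
print('cup/shaker diff',abs(w(o,110,205,150,220)-w(b,110,205,150,220)).mean())
E
```

```text
22.7167 [ 0.34560909 -0.28940926  0.20525086] [-0.49862764 -0.30390944 -0.0671269 ] 0.5988424615688759
lid [ 0.3437 -0.2884] r 0.0515 res 0.0007 n 45
sq1 px shift [0. 0.]
sq2 px shift [0. 0.]
cup/shaker diff 1.2630075187969925
```

View pics/w19.png

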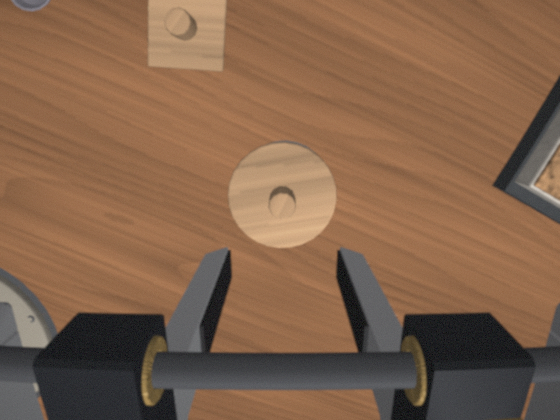

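View pics/v19.png

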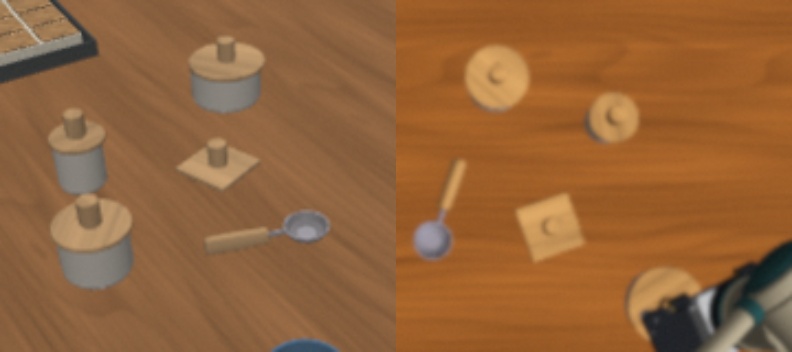

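All three lids are on. Fitted lid-to-jar offsets are about 1, 1 and 2.4 mm, and the gripper is clear. I hand in.

```bash
python3 -c "
from station import job_done,sense
print(job_done(),sense()['clock'])"
```

```text
the job is handed in; nothing more can be done
the job is handed in; nothing more can be done
```

I put the small, medium and large round wooden lids on their own jars and handed the job in at about 23 s of the 86 s allowed.

**Placement:** In the last wrist views the lids sat about 1 mm (small), 1 mm (medium) and 2.4 mm (large) from the jar centres I had measured beforehand. The gripper height at release matched the seated height for each lid. The scene view showed all three level.

**Bystanders:** The two square lids showed no shift in the top view, and the cup and shaker area looked unchanged. I did not re-measure the jars after closing them. They looked upright and unmoved in the pictures. The gripper ended about 10 cm clear above the last jar.

**Disagreements:**
- My first hand-picked position for the medium knob was 8 mm off the disc fit. The wrist camera confirmed the disc fit, so I used that.
- The large lid touched down at 16 N, firmer than the small (about 8 N) and medium (about 1 N), with no visible movement of the jar.

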